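# Load the locked sample safe

### The arm

A 6-joint arm with a two-finger parallel gripper is mounted at the origin on the work surface. World frame = base frame: x ahead of the robot, y to its left, z up, the work surface at z = 0. Lengths are in m, angles in rad, forces in N, time in s.
With the tool pointing down it reaches from about 0.425 to 0.95 m from the base axis. Payload 3.5 kg.
Tool frame: the origin (TCP) lies midway between the tips of the shut fingers; the grasp point (between the pads) lies 19 mm behind it; z points along the fingers, y is the direction in which the jaws open and shut (so a half turn about z gives the same grasp; the last joint's range is limited). The gripper opens to 85 mm and grips with 20 to 120 N. Pads are 22 mm wide; open, the fingers measure 114 mm over their backs; the gripper's body (76 mm by 85 mm) begins 54 mm behind the grasp point. The pads swing forward as they close: fully open they stand 13 mm farther back than shut.
Start: joints at [0.997, 0.286, 1.577, -0, 1.279, -0.15], TCP at [0.278, 0.615, 0.231] pointing down, gripper open.
Joint ranges: [-2.77, 2.77], [-0.9, 2.22], [0.21, 2.48], [-1.53, 4.67], [0.24, 2.81], [-2.84, 2.84]. Speed limits (rad/s): [2.79, 2.79, 3.14, 3.14, 3.14, 3.14].

### API

Orientations are given as a unit quaternion [x, y, z, w].
In Python, from plant import * gives the robot as it stands.
- The arm moves only by the shell command python3 -m jog 'ROWS' [FORCE]. ROWS is a JSON object of lists of equal length, an entry for each row: "travel": the shift along the world's x, y, z in mm, a list of three; "dr": the turn, a rotation vector about the world's x, y, z in degrees, a list of three; "jaw": the closure in counts, from 0 (fully open) to 255 (shut). In form: {"travel": [[x, y, z], ...], "dr": [[wx, wy, wz], ...], "jaw": [jaw, ...]}. A call has 1 to 5 rows; each row shifts and turns the commanded pose from where the row before left it; what a row does not reach is not made up. A row lasts 1/12 s, in which the tool goes at most 41.7 mm and 7.16 degrees, less where a joint would pass 70% of its speed; a pose out of reach is approached as far as the arm can. A call is refused whole if a number of a shift passes 41.7 or a number of a turn 7.16, either way. A call with a gripper value outside its range is refused whole. The fingers move at their own pace and stop on an object; FORCE is the grip in N (left out, the last holds). Time passes only in rows, so rows that do not move let the fingers close. It gives the time, the measured TCP pose, the force and the opening at its end, in the units of the state.
- get_state(): the state, without advancing time (a new reading comes with each control period).
- read_camera(name): name is "scene" or "top" or "wrist"; returns the picture (480x640x3 uint8, red, green, blue); there is no depth.
- camera_info(name): a dict with "K" (3x3 intrinsics, pixels), "R" (3x3) and "t" (3): a world point X has camera coordinates R X + t; the wrist camera has in their place "mount" (4x4, takes a point from camera to tool coordinates, whose origin is the TCP and whose axes are the flange's). Camera axes: x right, y down, z forward; pixel columns grow to the right and rows downward; lengths in m; the calibration is good to about 2 mm. The wrist camera is an equidistant fisheye: a pixel r from the principal point sees the ray r / f radians off the axis. A picture is of the moment at which its call begins: read the wrist's pose just before it. camera_info takes no time and is no camera call.
- sign_off(): hands the job in, once; it reports no verdict.
The state is a dict: "time": time; "qpos": joint angles; "dq": joint speeds; "joint_efforts": joint torques, N m; "eef_pos": TCP position; "tcp_rot": TCP orientation; "contact_force": force on the tool from outside, world axes, zero at the start; "wrist_torque": the same for the moment, N m; "opening": opening from 0.0 (shut) to 1.0 (fully open).
Only numpy, scipy, OpenCV 4.12 (cv2) and the standard library are available. Lean on these libraries where they do the work, as an engineer would, in place of code of your own. Each camera call takes 0.05 s, during which the arm holds its last target. There are 200 camera calls.

### The job

Unlock the sample safe by turning its red key a full quarter turn clockwise, then swing the access panel up until it stands upright and leave it open. Lay every purple- or yellow-capped vial lying loose on the bench (not the tubes in the rack) flat in the tray of its colour inside the safe, and only when all are in lay the retaining bar across the two ledges, flat between their cheeks. Leave the other things on the bench as they are.

Things in the scene. Friction and masses are not known exactly. Their poses are not given: they have to be found in the camera images.
- safe: low white-and-teal sample safe, 210 (x) by 310 (y) by 105 mm high, fixed. Origin: centre of its underside; x points away from the robot, y left. Walls 12 mm thick; inside, a floor 55 mm up carries the two colour trays side by side in y, and at each y end an aluminium ledge takes the retaining bar. A small steel keeper lip juts 7 mm in from the top of the near wall, on the left
- seat (a point): point midway between the ledges at the height of their tops (83 mm above the bench); axes as the safe's. Ledge middles lie 131 mm to either side in y; each is 24 mm deep in y and has two cheeks 15 mm high, 34 mm apart in x, between which the bar lies. Inner faces of the end walls: 143 mm to either side in y
- panel (a joint): access panel, the safe's top cover: teal frame, clear window, 205 (x) by 310 (y) by 8 mm, hinged along its far (+x) edge. 0 = shut flat, grows as the near edge swings up, stop at 1.75 rad (1.57 is upright). A stiff hinge keeps it where it is left; about 6 N at the handle moves it. Held shut by the cam latch until the key is turned
- panel_hinge (a point): point on the hinge line, middle of the panel's width, 109 mm above the bench and 100 mm behind the safe's centre (safe x)
- panel_handle (a point): middle of the panel's steel bar handle: 12 mm round bar, 100 mm long along the safe's y, its axis 35 mm above the panel's top face. Shut, it lies 190 mm towards the robot from the hinge line, 40 mm right of the panel's middle, 39 mm above the hinge line; it moves with the panel
- key (a joint): key of the quarter-turn cam latch, held captive in the panel. 0 = locked, grows clockwise seen from above to 1.571 = unlocked (stop); starts at 0 to 0.2; the latch lets go at about 1.2; light friction (0.05 N m) keeps it where it is left
- key_grip (a point): point on the key's turning axis (upright while the panel is shut), 28 mm above the panel's top face at the middle of the red bow, where to grip; x lies along the bow. The bow is a flat tab 34 mm long and 9 mm thick, from 12 to 42 mm above the panel's top face; at joint 0 it lies along the safe's x
- tray_purple: purple open tray in the safe for the purple-capped vials, 150 (x) by 115 (y) by 16 mm high, walls and floor 3 mm, fixed. Origin: centre of its underside; axes as the safe's. It may be the left or the right one
- tray_yellow: yellow open tray in the safe for the yellow-capped vials; same size and origin as the purple one
- bar: retaining bar, aluminium with orange ends, 270 (x) by 22 (y) by 12 mm (z), starts flat on the bench. Origin: its centre; x along its length
- purple1: sample vial with a purple cap, lying on the bench, may be absent: white round body 16 mm in diameter, square purple cap 16 mm long (at +x) and square purple foot 8 mm long (at -x), both 20 by 20 mm so it does not roll; 66 mm long overall. Origin: its centre, 10 mm above what it lies on; x along its length
- yellow1: sample vial with a yellow cap, lying on the bench, may be absent: white round body 16 mm in diameter, square yellow cap 16 mm long (at +x) and square yellow foot 8 mm long (at -x), both 20 by 20 mm so it does not roll; 66 mm long overall. Origin: its centre, 10 mm above what it lies on; x along its length
- purple2: sample vial with a purple cap, lying on the bench, may be absent: white round body 16 mm in diameter, square purple cap 16 mm long (at +x) and square purple foot 8 mm long (at -x), both 20 by 20 mm so it does not roll; 66 mm long overall. Origin: its centre, 10 mm above what it lies on; x along its length
- yellow2: sample vial with a yellow cap, lying on the bench, may be absent: white round body 16 mm in diameter, square yellow cap 16 mm long (at +x) and square yellow foot 8 mm long (at -x), both 20 by 20 mm so it does not roll; 66 mm long overall. Origin: its centre, 10 mm above what it lies on; x along its length
- purple3: sample vial with a purple cap, lying on the bench, may be absent: white round body 16 mm in diameter, square purple cap 16 mm long (at +x) and square purple foot 8 mm long (at -x), both 20 by 20 mm so it does not roll; 66 mm long overall. Origin: its centre, 10 mm above what it lies on; x along its length
- yellow3: sample vial with a yellow cap, lying on the bench, may be absent: white round body 16 mm in diameter, square yellow cap 16 mm long (at +x) and square yellow foot 8 mm long (at -x), both 20 by 20 mm so it does not roll; 66 mm long overall. Origin: its centre, 10 mm above what it lies on; x along its length
- strip_pot: bystander: white test-strip pot with colour patches, 48 mm across, 110 mm high, standing; origin under its base
- refractometer: bystander: hand refractometer lying, about 190 by 30 by 30 mm; origin at its underside
- petri: bystander: petri dish 90 mm across, 14 mm high
- slide_box: bystander: blue slide box 85 by 100 by 34 mm
- marker: bystander: black marker with green cap, 130 mm long
- tip_box: bystander: orange tip box 120 by 85 by 50 mm
There are look-alikes about, which are no part of the job. Leave any orange or pink look-alike of the yellow1 alone.

How it is judged:
By the outcome, as a careful person would: the job done as asked, in the order asked, and still so for the second after the job is handed in, with the robot touching nothing.
Of purple1, yellow1, purple2, yellow2, purple3, yellow3 only 4 to 6 are there at a start; the rules pass over those that are not, and their reading is None.
At some moment in a run one of purple1, yellow1, purple2, yellow2, purple3, yellow3, bar may be knocked a few centimetres aside while the robot is not near it.
Once in a run the grip may slacken for a moment while it holds something.
It also fails if it takes over 210 s, if anything falls off the work surface, if the arm or the gripper's body presses on something with over 40 N, if the wrist force passes 120 N, or if a joint passes its speed limit or range.

## Working session

There is one attempt and no reset: what is moved stays moved. The work goes in short steps, Python scripts to look and compute and a shell command to move; the robot and the scene stay as the last step left them, time stands still between calls to the robot, and variables do not carry over. Pictures are saved under pics/ and viewed, about 12 in all and at most 16, crops included, and the job is handed in when it is done.

```bash
ls; mkdir -p pics; python3 - <<'E'
from plant import *
import cv2
print(get_state())
for n in ("scene","top","wrist"):
    print(n,camera_info(n))
    cv2.imwrite(f"pics/{n}0.png",read_camera(n)[:,:,::-1])
E
```

```text
pics
{'time': 0.0, 'qpos': array([ 9.96961200e-01,  2.87183387e-01,  1.57814874e+00, -4.43381043e-06,
        1.27857698e+00, -1.50008399e-01]), 'dq': array([ 1.28253575e-03, -5.72205677e-04,  1.87753529e-04,  1.36098030e-03,
        2.07515342e-03, -1.28050505e-05]), 'joint_efforts': array([-4.68334365e-04, -4.05963707e+01, -2.92638195e+01, -1.25567335e-04,
        5.62864836e-03,  1.26621717e-05]), 'eef_pos': array([0.27722294, 0.61474356, 0.22995065]), 'tcp_rot': array([ 2.10330078e-01,  9.77629744e-01, -1.08394476e-03, -4.08110654e-04]), 'contact_force': array([ 0.89492262, -0.14103515, -0.37244428]), 'wrist_torque': array([ 0.01123949,  0.04450048, -0.01706477]), 'opening': 1.0007677033079398}
scene {'K': array([[546.08356419,   0.        , 311.3737637 ],
       [  0.        , 546.08356419, 239.41463604],
       [  0.        ,   0.        ,   1.        ]]), 'R': array([[-7.39481173e-04,  9.99999406e-01, -8.00227976e-04],
       [ 7.19873725e-01, -2.31092251e-05, -6.94105049e-01],
       [-6.94104656e-01, -1.08934071e-03, -7.19873281e-01]]), 't': array([ 0.0296797 , -0.28598189, 
[... 201 characters left out ...]
334, -0.99943883, -0.01765956],
       [-0.98871589,  0.03074854, -0.14661317],
       [ 0.1470739 ,  0.01328719, -0.98903626]]), 't': array([-0.0125528 ,  0.53518947,  1.30582401])}
wrist {'K': array([[371.64829954,   0.        , 317.28606189],
       [  0.        , 371.64829954, 237.61840207],
       [  0.        ,   0.        ,   1.        ]]), 'mount': array([[-1.94495051e-04, -9.66257228e-01, -2.57578983e-01,
         6.54838204e-02],
       [ 9.99999931e-01, -2.69764272e-04,  2.56879033e-04,
        -3.62555332e-04],
       [-3.17696829e-04, -2.57578915e-01,  9.66257213e-01,
        -1.43758917e-01],
       [ 0.00000000e+00,  0.00000000e+00,  0.00000000e+00,
         1.00000000e+00]])}
```

View pics/top0.png

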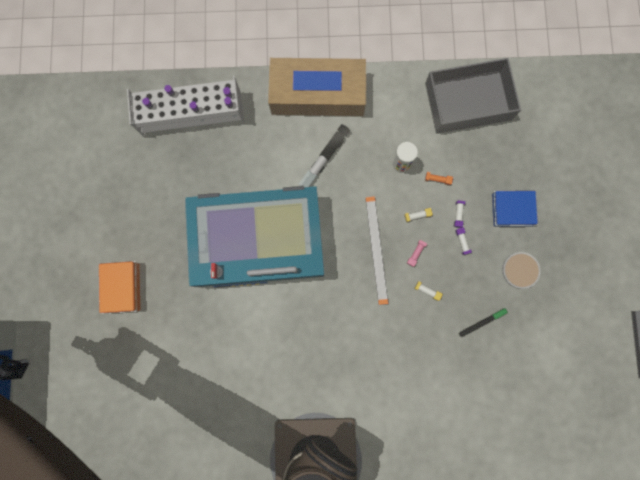

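View pics/scene0.png

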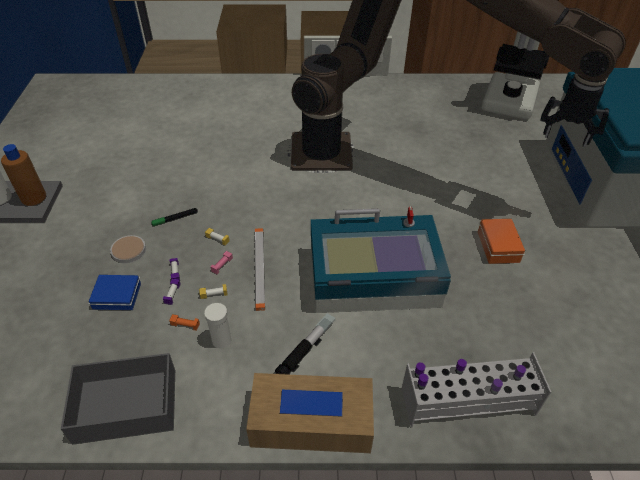

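```bash
cat > h.py <<'E'
import numpy as np, cv2
from plant import *
from scipy.spatial.transform import Rotation as Rot
def ray(n,uv,pose=None):
    """world origin and unit directions for pixels uv"""
    uv=np.atleast_2d(np.asarray(uv,float)); c=camera_info(n); K=c["K"]
    p=(uv-K[:2,2])/K[0,0]
    if n=="wrist":
        r=np.linalg.norm(p,axis=1,keepdims=True)+1e-12
        d=np.hstack([p/r*np.sin(r),np.cos(r)])
        R,t=pose; M=c["mount"]
        return R@M[:3,3]+t, d@(R@M[:3,:3]).T
    d=np.hstack([p,np.ones((len(p),1))])
    return -c["R"].T@c["t"], d@c["R"]
def onz(n,uv,z,pose=None):
    o,d=ray(n,uv,pose); return o+d*((z-o[2])/d[:,2])[:,None]
def proj(n,X,pose=None):
    X=np.atleast_2d(np.asarray(X,float)); c=camera_info(n); K=c["K"]
    if n=="wrist":
        R,t=pose; M=c["mount"]; p=((X-t)@R-M[:3,3])@M[:3,:3]
        a=np.arctan2(np.linalg.norm(p[:,:2],axis=1),p[:,2])
        return p[:,:2]/np.linalg.norm(p[:,:2],axis=1)[:,None]*a[:,None]*K[0,0]+K[:2,2]
    p=X@c["R"].T+c["t"]; return p[:,:2]/p[:,2:]*K[0,0]+K[:2,2]
def pose():
    s=get_state(); return Rot.from_quat(s["tcp_rot"]).as_matrix(), s["eef_pos"]
def yaw():  # direction of jaw axis (tool y) and tool x in world, deg
    R=pose()[0]; return np.degrees(np.arctan2(R[1,1],R[0,1]))
def snap(n,f):
    P=pose(); im=read_camera(n)[:,:,::-1].copy(); cv2.imwrite(f"pics/{f}.png",im); return im,P
RNG=dict(purple=((125,90,40),(150,255,255)),yellow=((20,110,90),(32,255,255)),orange=((5,150,90),(15,255,255)),
 pink=((160,70,90),(175,255,255)),red=((0,150,70),(4,255,255)),teal=((88,120,50),(100,255,200)))
def blobs(im,col,amin=15):
    h=cv2.cvtColor(im,cv2.COLOR_BGR2HSV); m=cv2.inRange(h,*[np.array(v) for v in RNG[col]])
    n,l,s,c=cv2.connectedComponentsWithStats(m)
    return [(c[i],s[i]) for i in range(1,n) if s[i][4]>=amin],m
E
python3 - <<'E'
from h import *
im=cv2.imread("pics/top0.png")
np.set_printoptions(precision=4,suppress=True)
for col,z in (("purple",.02),("yellow",.02),("orange",.012),("pink",.02),("red",.14)):
    for c,s in blobs(im,col,8)[0]: print(col,c.round(1),s,onz("top",c,z)[0])
b,m=blobs(im,"teal",300)
cn=max(cv2.findContours(m,0,2)[0],key=cv2.contourArea); r=cv2.minAreaRect(cn); bx=cv2.boxPoints(r)
print(r,bx,onz("top",bx,.113))
ep=cv2.approxPolyDP(cn,6,True)[:,0]; print(ep.tolist(),onz("top",ep,.113))
a=cv2.resize(im[150:320,350:560],None,fx=3.8,fy=3.5,interpolation=2);cv2.imwrite("pics/c0.png",a)
E
```

```text
purple [167.6  88.5] [165  86   6   7  31] [0.9331 0.3585 0.02  ]
purple [226.5  90.4] [224  87   6   8  36] [0.9222 0.2052 0.02  ]
purple [227.6 100.4] [225  96   6   9  37] [0.8951 0.2024 0.02  ]
purple [145.7 101. ] [143  98   6   7  34] [0.901  0.4151 0.02  ]
purple [192.9 105.1] [190 102   7   7  35] [0.8854 0.2925 0.02  ]
purple [460.9 201.8] [457 201   8   3  16] [ 0.6089 -0.3802  0.02  ]
purple [459.5 226.7] [455 221  10  13  84] [ 0.546  -0.3726  0.02  ]
purple [466.9 251.9] [463 250   8   4  17] [ 0.4827 -0.3868  0.02  ]
yellow [428.6 212.1] [426 208   6   9  39] [ 0.5853 -0.2985  0.02  ]
yellow [407.  217.2] [405 214   5   7  21] [ 0.5739 -0.2443  0.02  ]
yellow [417.4 285.2] [415 282   6   7  20] [ 0.4048 -0.261   0.02  ]
yellow [437.8 295.8] [434 292   8   8  44] [ 0.3776 -0.309   0.02  ]
orange [439.5 178.4] [427 173  25  11 122] [ 0.6723 -0.3323  0.012 ]
orange [369.7 198.6] [367 198   6   2   9] [ 0.6261 -0.1541  0.012 ]
orange [115.7 288.9] [ 100  263   35   49 1358] [0.4178 0.4838 0.012 ]
pink [416.3 253.2] [408 241  18  25 162] [ 0.4834 -0.2624  0.02  ]
((299.51220703125, 265.89019775390625), (24.44506072998047, 47.144039154052734), 77.90524291992188) [[273.9025 258.878 ]
 [320.     249.    ]
 [325.1219 272.9024]
 [279.0244 282.7805]] [[ 0.4701  0.0798  0.113 ]
 [ 0.4897 -0.0269  0.113 ]
 [ 0.4343 -0.0371  0.113 ]
 [ 0.4148  0.0689  0.113 ]]
[[320, 249], [275, 264], [291, 260], [304, 266], [299, 275], [320, 274]] [[ 0.4897 -0.0269  0.113 ]
 [ 0.4582  0.0774  0.113 ]
 [ 0.4663  0.0404  0.113 ]
 [ 0.4516  0.0109  0.113 ]
 [ 0.4312  0.0228  0.113 ]
 [ 0.4321 -0.0253  0.113 ]]
```

View pics/c0.png

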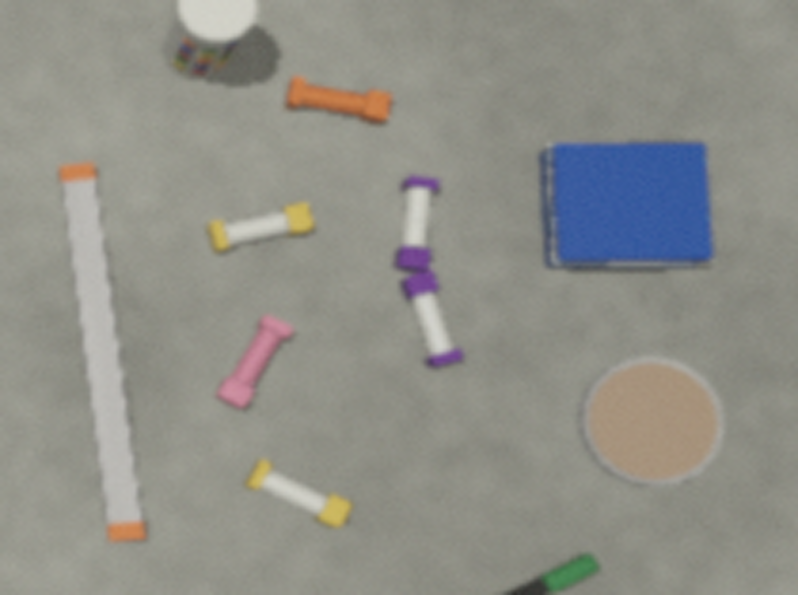

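```bash
python3 - <<'E'
from h import *
np.set_printoptions(precision=4,suppress=True)
im=cv2.imread("pics/top0.png"); h=cv2.cvtColor(im,cv2.COLOR_BGR2HSV)
for u,v in ((192,240),(250,195),(322,230),(300,277),(213,270),(214,275),(258,272)): print(u,v,h[v,u])
m=cv2.inRange(h,np.array((88,120,40)),np.array((108,255,255))); m[:, :180]=0;m[:180]=0;m[300:]=0;m[:,335:]=0
cn=max(cv2.findContours(m,0,2)[0],key=cv2.contourArea); hull=cv2.convexHull(cn)
ep=cv2.approxPolyDP(hull,5,True)[:,0]; X=onz("top",ep,.113); print(ep.tolist()); print(X)
for i in range(len(X)): 
    d=X[(i+1)%len(X)]-X[i]; print(np.linalg.norm(d),np.degrees(np.arctan2(d[1],d[0])))
m=cv2.inRange(h,np.array((0,120,60)),np.array((5,255,255)))|cv2.inRange(h,np.array((172,120,60)),np.array((180,255,255)))
n,l,s,c=cv2.connectedComponentsWithStats(m); print([(c[i],s[i]) for i in range(1,n) if s[i][4]>6])
i2=cv2.imread("pics/scene0.png")
cv2.imwrite("pics/c1.png",np.vstack([cv2.resize(im[170:300,170:340],None,fx=4,fy=2.3,interpolation=2)[:, :680],cv2.resize(i2[190:310,295:465],None,fx=4,fy=2.4,interpolation=2)]))
E
```

```text
192 240 [ 95 117 131]
250 195 [ 97 120 128]
322 230 [ 43  16 109]
300 277 [97 68 83]
213 270 [  1 137 173]
214 275 [  3 102 133]
258 272 [ 30   3 161]
[[320, 249], [320, 274], [299, 275], [275, 264]]
[[ 0.4897 -0.0269  0.113 ]
 [ 0.4321 -0.0253  0.113 ]
 [ 0.4312  0.0228  0.113 ]
 [ 0.4582  0.0774  0.113 ]]
0.05760955471865534 178.37911371621658
0.04813671087423518 91.01911950594474
0.06087211232893973 63.76006746110435
0.10901680874639726 -73.18908129203174
[(array([213.5667, 267.5333]), array([212, 264,   4,   9,  30], dtype=int32))]
```

View pics/c1.png

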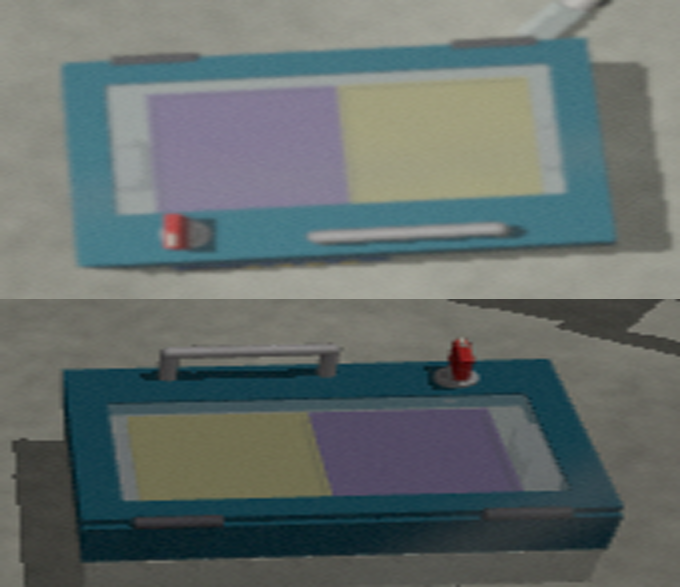

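```bash
python3 - <<'E'
from h import *
np.set_printoptions(precision=4,suppress=True)
X=onz("top",[(185.5,197.4),(316.5,187.4),(323.3,275.6),(190,286)],.113); print(X, X.mean(0))
for i in range(4):
    d=X[(i+1)%4]-X[i]; print(np.linalg.norm(d),np.degrees(np.arctan2(d[1],d[0])))
S=onz("scene",[(295+622/4,190+208/2.4),(295+80/4,190+223/2.4),(295+64/4,190+72/2.4),(295+550/4,190+60/2.4)],.113);print("scene",S,S.mean(0))
print("handle",onz("top",[(247,273),(296.3,269.6)],.15), onz("scene",[(295+163/4,190+51/2.4),(295+338/4,190+49/2.4)],.15))
print("key",onz("top",[(213.5,267.5)],.145),onz("scene",[(295+461/4,190+60/2.4)],.145))
E
```

```text
[[ 0.6212  0.2851  0.113 ]
 [ 0.6352 -0.0228  0.113 ]
 [ 0.4282 -0.0327  0.113 ]
 [ 0.4135  0.2732  0.113 ]] [0.5245 0.1257 0.113 ]
0.3083062051328328 -87.40121063041353
0.20722612646935434 -177.26177345361418
0.3062845305063426 92.75559166004713
0.2080790722905765 3.2946676060300577
scene [[ 0.6241  0.2877  0.113 ]
 [ 0.6425 -0.0209  0.113 ]
 [ 0.4384 -0.0302  0.113 ]
 [ 0.4202  0.278   0.113 ]] [0.5313 0.1286 0.113 ]
handle [[0.4364 0.1365 0.15  ]
 [0.4407 0.0265 0.15  ]] [[0.4458 0.0306 0.15  ]
 [0.4428 0.1383 0.15  ]]
key [[0.4514 0.2124 0.145 ]] [[0.4539 0.2132 0.145 ]]
```

```bash
python3 -m jog '{"travel":[[14.6,-33.5,0],[14.6,-33.5,0],[14.6,-33.5,0],[14.6,-33.5,0],[14.6,-33.5,0]],"dr":[[0,0,2.2],[0,0,2.2],[0,0,2.2],[0,0,2.2],[0,0,2.2]],"jaw":[0,0,0,0,0]}' 60; python3 -m jog '{"travel":[[14.6,-33.5,0],[14.6,-33.5,0],[14.6,-33.5,0],[14.6,-33.5,0],[14.6,-33.5,0]],"dr":[[0,0,2.2],[0,0,2.2],[0,0,2.2],[0,0,2.2],[0,0,2.2]],"jaw":[0,0,0,0,0]}'; python3 -m jog '{"travel":[[14.6,-33.5,0],[14.6,-33.5,0],[0,0,0],[0,0,0]],"dr":[[0,0,2.2],[0,0,2.2],[0,0,0],[0,0,0]],"jaw":[100,100,100,100]}'; python3 - <<'E'
from h import *
np.set_printoptions(precision=4,suppress=True)
im,P=snap("wrist","w1"); print(P[1],yaw())
h=cv2.cvtColor(im,cv2.COLOR_BGR2HSV)
m=cv2.inRange(h,np.array((0,130,60)),np.array((5,255,255)))|cv2.inRange(h,np.array((172,130,60)),np.array((180,255,255)))
n,l,s,c=cv2.connectedComponentsWithStats(m)
for i in range(1,n):
    if s[i][4]>40: print(c[i],s[i],onz("wrist",c[i],.15,P))
E
```

```text
time: 0.57
eef_pos: [0.3506, 0.4461, 0.2308]
tcp_rot: [0.114, 0.993, -0.0, -0.0]
contact_force: [0.9, 0.5, 0.3]
opening: 1.0
time: 0.98
eef_pos: [0.4236, 0.2786, 0.2311]
tcp_rot: [0.019, 1.0, -0.0, -0.0]
contact_force: [0.3, 0.6, -0.4]
opening: 0.998
time: 1.32
eef_pos: [0.4532, 0.2118, 0.2311]
tcp_rot: [-0.016, 1.0, 0.0, -0.0]
contact_force: [-0.8, -0.4, -0.6]
opening: 0.607
[0.4532 0.2118 0.2311] 91.98938363899276
[319.4586 234.8073] [313 203  15  60 628] [[0.4457 0.2129 0.15  ]]
```

View pics/w1.png

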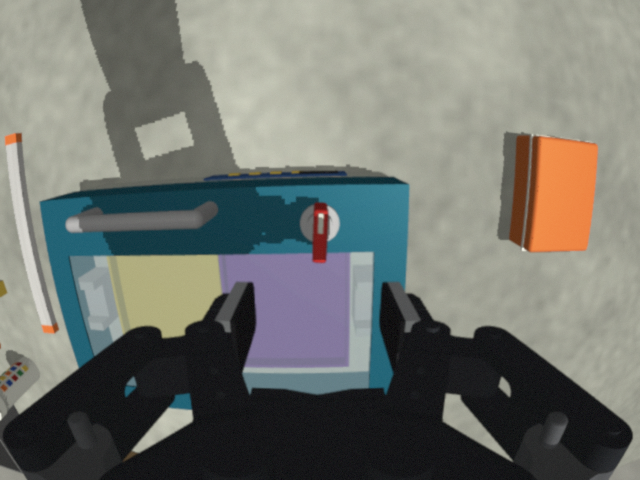

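```bash
python3 - <<'E'
from h import *
np.set_printoptions(precision=4,suppress=True)
im=cv2.imread("pics/w1.png");P=pose()
h=cv2.cvtColor(im,cv2.COLOR_BGR2HSV)
m=cv2.inRange(h,np.array((0,110,40)),np.array((6,255,255)))|cv2.inRange(h,np.array((170,110,40)),np.array((180,255,255)))
m[:,:300]=0;m[:,340:]=0
for v in range(196,270,4):
    u=np.where(m[v])[0]
    if len(u): print(v,u.min(),u.max(),onz("wrist",[(u.min(),v),(u.max(),v)],.155,P)[:,:2].ravel())
print("disc",onz("wrist",[(320,223)],.115,P))
# safe corners near edge panel, handle
print(onz("wrist",[(42,202),(408,184)],.113,P)); print(onz("wrist",[(72,220),(210,210)],.148,P))
cv2.imwrite("pics/c2.png",cv2.resize(im[190:280,280:360],None,fx=6,fy=6,interpolation=2))
E
```

```text
204 315 325 [0.4249 0.2106 0.4247 0.2165]
208 314 326 [0.4274 0.21   0.4271 0.2172]
212 314 327 [0.4298 0.2101 0.4295 0.2179]
216 314 327 [0.4323 0.2102 0.432  0.218 ]
220 314 327 [0.4347 0.2103 0.4345 0.2181]
224 314 326 [0.4372 0.2104 0.437  0.2176]
228 314 326 [0.4397 0.2104 0.4395 0.2177]
232 314 326 [0.4422 0.2105 0.442  0.2178]
236 313 326 [0.4448 0.21   0.4445 0.2179]
240 313 326 [0.4473 0.2101 0.447  0.218 ]
244 313 325 [0.4498 0.2101 0.4496 0.2175]
248 313 325 [0.4524 0.2102 0.4522 0.2176]
252 313 325 [0.455  0.2103 0.4547 0.2177]
256 313 325 [0.4576 0.2104 0.4573 0.2178]
260 313 325 [0.4602 0.2105 0.4599 0.2179]
disc [[0.4454 0.2146 0.115 ]]
[[ 0.4329 -0.0289  0.113 ]
 [ 0.4146  0.277   0.113 ]]
[[0.4404 0.0327 0.148 ]
 [0.4317 0.1437 0.148 ]]
```

View pics/c2.png

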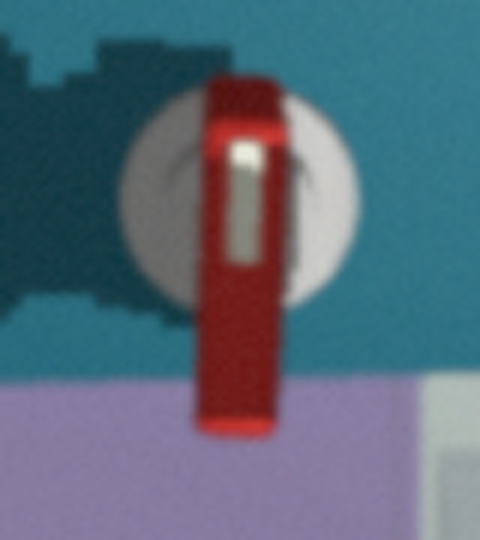

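```bash
python3 -m jog '{"travel":[[-4,1.5,-28],[-4,1,-28],[0,0,-28],[0,0,-24],[0,0,0]],"dr":[[0,0,-1],[0,0,-0.7],[0,0,0],[0,0,0],[0,0,0]],"jaw":[100,100,100,100,100]}' 50; python3 -m jog '{"travel":[[0,0,0],[0,0,0],[0,0,0],[0,0,0],[0,0,0]],"dr":[[0,0,0],[0,0,0],[0,0,0],[0,0,0],[0,0,0]],"jaw":[255,255,255,255,255]}';python3 -m jog '{"travel":[[0,0,0],[0,0,0]],"dr":[[0,0,0],[0,0,0]],"jaw":[255,255]}'
```

```text
time: 1.78
eef_pos: [0.4399, 0.2162, 0.1177]
tcp_rot: [-0.005, 1.0, -0.001, -0.006]
contact_force: [0.2, 0.6, -0.1]
opening: 0.605
time: 2.2
eef_pos: [0.4462, 0.2134, 0.1258]
tcp_rot: [-0.005, 1.0, -0.003, 0.001]
contact_force: [0.1, -11.7, 3.7]
opening: 0.098
time: 2.37
eef_pos: [0.4462, 0.2134, 0.1258]
tcp_rot: [-0.005, 1.0, -0.003, 0.001]
contact_force: [-0.5, -9.5, 3.4]
opening: 0.093
```

```bash
J='[255,255,255,255,255]'; python3 -m jog '{"travel":[[0,0,0],[0,0,0],[0,0,0],[0,0,0],[0,0,0]],"dr":[[0,0,-7],[0,0,-7],[0,0,-7],[0,0,-7],[0,0,-7]],"jaw":[255,255,255,255,255]}';python3 -m jog '{"travel":[[0,0,0],[0,0,0],[0,0,0],[0,0,0],[0,0,0]],"dr":[[0,0,-7],[0,0,-7],[0,0,-7],[0,0,-7],[0,0,-7]],"jaw":[255,255,255,255,255]}';python3 -m jog '{"travel":[[0,0,0],[0,0,0],[0,0,0],[0,0,0],[0,0,0]],"dr":[[0,0,-7],[0,0,-7],[0,0,-2],[0,0,0],[0,0,0]],"jaw":[255,255,255,255,255]}'; python3 -c "
from h import *
s=get_state();print(yaw(),s['wrist_torque'],s['contact_force'])"
```

```text
time: 2.78
eef_pos: [0.4462, 0.2133, 0.1257]
tcp_rot: [0.299, 0.954, -0.003, 0.002]
contact_force: [-1.0, -10.7, 3.6]
opening: 0.095
time: 3.2
eef_pos: [0.4462, 0.2133, 0.1258]
tcp_rot: [0.572, 0.82, -0.002, 0.003]
contact_force: [-0.2, -10.3, 4.5]
opening: 0.099
time: 3.62
eef_pos: [0.4462, 0.2132, 0.1257]
tcp_rot: [0.679, 0.734, -0.002, 0.003]
contact_force: [-1.2, -11.2, 3.2]
opening: 0.097
4.511119051083606 [-1.71398546  0.17738528 -0.0052568 ] [ -1.19125626 -11.15380047   3.22176723]
```

```bash
python3 -m jog '{"travel":[[0,0,0],[0,0,0],[0,0,0]],"dr":[[0,0,-3],[0,0,0],[0,0,0]],"jaw":[255,255,255]}'; python3 -c "
from h import *
s=get_state();print(yaw(),s['wrist_torque'],s['contact_force'])"; python3 -m jog '{"travel":[[0,0,0],[0,0,0],[0,0,0]],"dr":[[0,0,-3],[0,0,0],[0,0,0]],"jaw":[255,255,255]}'; python3 -c "
from h import *
s=get_state();print(yaw(),s['wrist_torque'],s['contact_force'])"
```

```text
time: 3.87
eef_pos: [0.4462, 0.2132, 0.1258]
tcp_rot: [0.697, 0.718, -0.002, 0.004]
contact_force: [-1.1, -10.8, 3.6]
opening: 0.097
1.7013865682573648 [-1.66085595  0.15248089  0.58469352] [ -1.09746359 -10.78857985   3.63760882]
time: 4.12
eef_pos: [0.4461, 0.2132, 0.1258]
tcp_rot: [0.714, 0.7, -0.002, 0.004]
contact_force: [-0.5, -9.7, 4.0]
opening: 0.093
-1.0755235570918416 [-1.53757851  0.22437691  1.3421089 ] [-0.46603648 -9.70753257  4.04715385]
```

```bash
python3 -m jog '{"travel":[[0,0,0],[0,0,0],[0,0,0],[0,0,32],[0,0,33]],"dr":[[0,0,0],[0,0,0],[0,0,0],[0,0,0],[0,0,0]],"jaw":[100,100,100,100,100]}'; python3 -m jog '{"travel":[[-2,-32,0],[-2,-32,0],[-2,-32,0],[-2,-32,0],[0,0,0]],"dr":[[0,0,1.1],[0,0,1.1],[0,0,1.1],[0,0,1],[0,0,0]],"jaw":[100,100,100,100,100]}'; python3 -m jog '{"travel":[[0,0,0]],"dr":[[0,0,0]],"jaw":[100]}'; python3 - <<'E'
from h import *
im,P=snap("wrist","w2"); print(P[1],yaw())
E
```

```text
time: 4.53
eef_pos: [0.443, 0.2157, 0.187]
tcp_rot: [0.717, 0.697, -0.002, -0.002]
contact_force: [0.4, 0.6, 1.0]
opening: 0.608
time: 4.95
eef_pos: [0.4369, 0.0843, 0.189]
tcp_rot: [0.692, 0.722, -0.0, 0.001]
contact_force: [-0.3, -0.7, -0.1]
opening: 0.61
time: 5.03
eef_pos: [0.4371, 0.0869, 0.1889]
tcp_rot: [0.691, 0.722, 0.001, 0.0]
contact_force: [0.8, 0.2, 0.8]
opening: 0.606
[0.43705969 0.08691591 0.18890559] 2.611355800333599
```

View pics/w2.png

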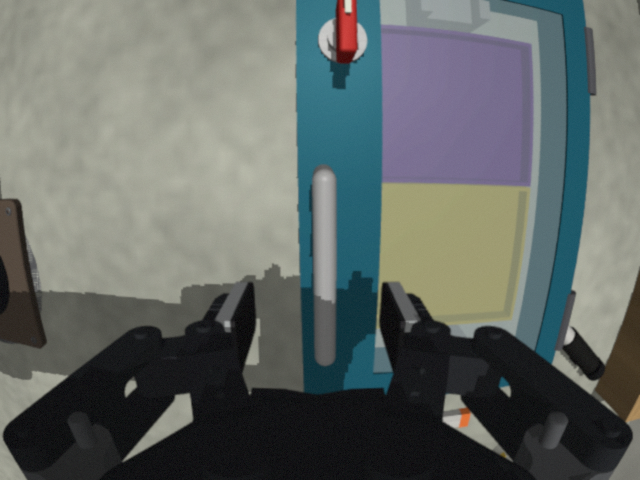

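```bash
python3 - <<'E'
from h import *
np.set_printoptions(precision=4,suppress=True)
P=pose()
print(onz("wrist",[(324,174),(326,358)],.150,P)); print("panel corners",onz("wrist",[(298,180),(382,180),(298,110),(565,20)],.113,P))
print(onz("wrist",[(346,30)],.15,P))
E
```

```text
[[0.4376 0.1365 0.15  ]
 [0.4441 0.0323 0.15  ]]
panel corners [[0.4233 0.129  0.113 ]
 [0.4733 0.1316 0.113 ]
 [0.4216 0.1705 0.113 ]
 [0.6016 0.2587 0.113 ]]
[[0.445  0.2096 0.15  ]]
```

```bash
python3 -m jog '{"travel":[[2,-1.2,-20],[2,-1.2,-20],[0,0,-20],[0,0,0],[0,0,0]],"dr":[[0,0,0.7],[0,0,0],[0,0,0],[0,0,0],[0,0,0]],"jaw":[100,100,100,100,100]}' 50; python3 -m jog '{"travel":[[0,0,0],[0,0,0],[0,0,0],[0,0,0],[0,0,0]],"dr":[[0,0,0],[0,0,0],[0,0,0],[0,0,0],[0,0,0]],"jaw":[255,255,255,255,255]}'; python3 -m jog '{"travel":[[4.8,0.3,16.2],[4.8,0.3,16.2]],"dr":[[0,0,0],[0,0,0]],"jaw":[255,255]}'
```

```text
time: 5.5
eef_pos: [0.4399, 0.0865, 0.1275]
tcp_rot: [0.685, 0.728, -0.001, -0.001]
contact_force: [0.7, -0.1, -0.7]
opening: 0.61
time: 5.92
eef_pos: [0.441, 0.0856, 0.1298]
tcp_rot: [0.686, 0.728, 0.0, -0.0]
contact_force: [-4.2, -0.4, 6.3]
opening: 0.12
time: 6.08
eef_pos: [0.4489, 0.086, 0.1588]
tcp_rot: [0.686, 0.728, -0.001, -0.001]
contact_force: [4.5, 0.4, -9.2]
opening: 0.119
```

```bash
python3 -m jog '{"travel":[[7.5,0.4,15.1],[7.5,0.4,15.1],[10,0.6,13.6],[10,0.6,13.6],[12.2,0.7,11.6]],"dr":[[0,0,0],[0,0,0],[0,0,0],[0,0,0],[0,0,0]],"jaw":[255,255,255,255,255]}'; python3 -m jog '{"travel":[[12.2,0.7,11.6],[14,0.8,9.3],[14,0.8,9.3],[15.5,0.9,6.7],[15.5,0.9,6.7]],"dr":[[0,0,0],[0,0,0],[0,0,0],[0,0,0],[0,0,0]],"jaw":[255,255,255,255,255]}';  python3 -m jog '{"travel":[[16.4,0.9,4],[16.4,0.9,4],[0,0,0],[0,0,0]],"dr":[[0,0,0],[0,0,0],[0,0,0],[0,0,0]],"jaw":[255,255,255,255]}'
```

```text
time: 6.5
eef_pos: [0.4915, 0.0884, 0.2288]
tcp_rot: [0.685, 0.728, -0.008, -0.007]
contact_force: [-20.4, -2.2, 10.4]
opening: 0.117
time: 6.92
eef_pos: [0.5674, 0.0925, 0.2777]
tcp_rot: [0.686, 0.728, -0.002, -0.001]
contact_force: [-8.9, -1.4, 7.5]
opening: 0.115
time: 7.25
eef_pos: [0.6034, 0.0944, 0.2858]
tcp_rot: [0.686, 0.728, 0.002, 0.002]
contact_force: [-0.7, -0.1, 8.6]
opening: 0.12
```

```bash
python3 -m jog '{"travel":[[16.8,1,1],[16.8,1,1],[16.8,1,-2],[16.8,1,-2],[8,0.4,-1.6]],"dr":[[0,0,0],[0,0,0],[0,0,0],[0,0,0],[0,0,0]],"jaw":[255,255,255,255,255]}';  python3 -m jog '{"travel":[[0,0,0],[0,0,0],[0,0,0],[0,0,0]],"dr":[[0,0,0],[0,0,0],[0,0,0],[0,0,0]],"jaw":[255,255,255,255]}'; python3 - <<'E'
from h import *
snap("scene","s2")
print(get_state()["qpos"])
E
```

```text
time: 7.67
eef_pos: [0.6784, 0.0986, 0.2802]
tcp_rot: [0.686, 0.728, 0.001, 0.001]
contact_force: [-2.5, -1.4, 5.9]
opening: 0.122
time: 8.0
eef_pos: [0.6782, 0.0986, 0.2802]
tcp_rot: [0.686, 0.728, 0.002, 0.002]
contact_force: [3.1, -0.5, 4.9]
opening: 0.119
[-3.22873256e-03  2.74596092e-01  1.50210391e+00 -6.20274992e-04
  1.35868689e+00 -6.23756336e-02]
```

View pics/s2.png

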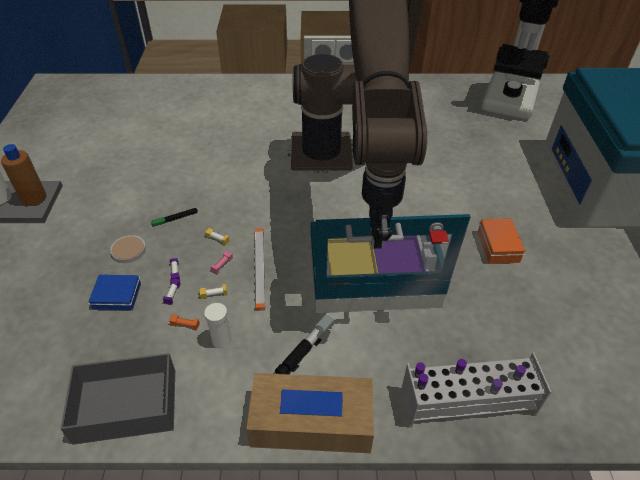

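```bash
python3 -m jog '{"travel":[[0,0,0],[0,0,0],[0,0,0],[0,0,20],[0,0,30]],"dr":[[0,0,0],[0,0,0],[0,0,0],[0,0,0],[0,0,0]],"jaw":[180,180,180,180,180]}';  python3 -m jog '{"travel":[[0,0,32],[-2,-25,0],[-10,-37,0],[-12,-37,0],[-12,-37,0]],"dr":[[0,0,0],[0,0,0],[0,0,0],[0,0,0],[0,0,0]],"jaw":[180,180,180,180,180]}'; python3 -m jog '{"travel":[[-12,-38,-10],[-12,-38,-20],[-12,-38,-30],[-13,-38,-30],[-13,-38,-30]],"dr":[[0,0,0],[0,0,2],[0,0,2],[0,0,2],[0,0,2]],"jaw":[130,130,130,130,130]}'; python3 -m jog '{"travel":[[0,-40,-20],[0,0,0],[0,0,0]],"dr":[[0,0,0],[0,0,0],[0,0,0]],"jaw":[130,130,130]}'; python3 - <<'E'
from h import *
im,P=snap("wrist","w3"); print(P[1],yaw()); snap("top","t3")
np.set_printoptions(precision=4,suppress=True)
for col in ("purple","yellow"):
    for c,s in blobs(im,col,40)[0]: print(col,c.round(1),s,onz("wrist",c,.018,P)[0])
im=cv2.imread("pics/t3.png")
for col in ("purple","yellow","orange"):
    for c,s in blobs(im,col,8)[0]: print(col,c.round(1),s,onz("top",c,.018)[0])
E
```

```text
time: 8.47
eef_pos: [0.6744, 0.0991, 0.322]
tcp_rot: [0.686, 0.728, -0.004, -0.004]
contact_force: [0.1, -0.0, 1.2]
opening: 0.29
time: 8.88
eef_pos: [0.6398, -0.0377, 0.3588]
tcp_rot: [0.685, 0.728, -0.0, -0.001]
contact_force: [0.1, -1.4, 0.4]
opening: 0.294
time: 9.3
eef_pos: [0.5846, -0.2065, 0.2545]
tcp_rot: [0.633, 0.774, 0.0, -0.0]
contact_force: [1.3, 0.5, -0.7]
opening: 0.494
time: 9.55
eef_pos: [0.5842, -0.2437, 0.2344]
tcp_rot: [0.635, 0.773, -0.0, -0.003]
contact_force: [0.7, 0.4, -0.5]
opening: 0.489
[ 0.58419973 -0.24367808  0.23439327] 11.331465143724339
purple [205.5 313. ] [201 303  11  22 125] [ 0.4836 -0.3827  0.018 ]
purple [272.7 314.5] [268 304  13  24 225] [ 0.5581 -0.3672  0.018 ]
purple [318.  330.2] [312 319  12  23 144] [ 0.6098 -0.3762  0.018 ]
yellow [150.5 193.3] [140 185  23  19 245] [ 0.4079 -0.2604  0.018 ]
yellow [310.4 206.9] [300 202  21  11 212] [ 0.5759 -0.2441  0.018 ]
yellow [124.4 232.5] [115 222  24  21 229] [ 0.3791 -0.3092  0.018 ]
yellow [311.3 260.2] [302 251  20  18 283] [ 0.5873 -0.2979  0.018 ]
purple [167.6  88.4] [165  86   6   6  30
[... 267 characters left out ...]
0.8863 0.2932 0.018 ]
purple [230.9 238.8] [ 208  208   49   64 2450] [0.5337 0.1957 0.018 ]
purple [459.3 226.9] [455 221  10  14  85] [ 0.5458 -0.3727  0.018 ]
purple [466.7 251.9] [463 250   8   4  15] [ 0.4831 -0.3868  0.018 ]
yellow [280.3 235.7] [ 255  204   51   64 2830] [0.5377 0.0724 0.018 ]
yellow [437.8 295.7] [434 292   8   8  43] [ 0.3779 -0.3093  0.018 ]
yellow [  3.2 406.3] [  2 404   4   6  20] [0.1444 0.7456 0.018 ]
yellow [  2.6 419.7] [  1 417   4   6  20] [0.1134 0.7454 0.018 ]
yellow [  1.7 433.2] [  0 431   4   5  18] [0.0825 0.7459 0.018 ]
yellow [  1.2 446.4] [  0 444   4   6  18] [0.0523 0.7452 0.018 ]
orange [132.8 291.5] [132 275   3  34  53] [0.4099 0.4389 0.018 ]
```

View pics/w3.png

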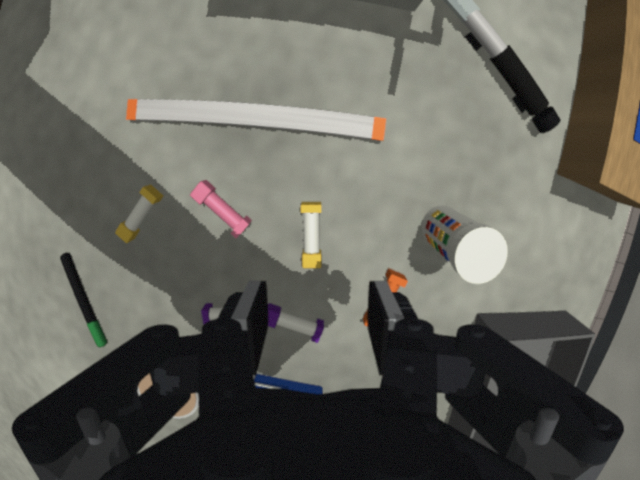

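```bash
python3 -m jog '{"travel":[[-3,-13,-30],[0,-12.3,-36],[0,0,-36],[0,0,-36],[0,0,-36]],"dr":[[0,0,0.7],[0,0,0],[0,0,0],[0,0,0],[0,0,0]],"jaw":[130,130,130,130,130]}' 40; python3 -m jog '{"travel":[[0,0,-25],[0,0,-16],[0,0,-9],[0,0,-4],[0,0,-2]],"dr":[[0,0,0],[0,0,0],[0,0,0],[0,0,0],[0,0,0]],"jaw":[130,130,130,130,130]}'; python3 -m jog '{"travel":[[0,0,0],[0,0,0],[0,0,0],[0,0,0],[0,0,0]],"dr":[[0,0,0],[0,0,0],[0,0,0],[0,0,0],[0,0,0]],"jaw":[255,255,255,255,255]}'; python3 -c "
from h import *
print(yaw())"
```

```text
time: 10.07
eef_pos: [0.5844, -0.267, 0.0639]
tcp_rot: [0.628, 0.778, 0.0, 0.002]
contact_force: [0.7, 0.3, -1.1]
opening: 0.489
time: 10.48
eef_pos: [0.584, -0.2675, 0.0084]
tcp_rot: [0.628, 0.778, 0.0, 0.001]
contact_force: [0.3, -0.2, 1.2]
opening: 0.491
time: 10.9
eef_pos: [0.5842, -0.2687, 0.0096]
tcp_rot: [0.629, 0.778, 0.0, 0.002]
contact_force: [-0.2, 1.2, 5.8]
opening: 0.162
12.108647220275826
```

```bash
python3 -m jog '{"travel":[[0,0,0],[0,0,0],[-2,0,-3],[0,0,-3],[0,0,-1]],"dr":[[0,0,0],[0,0,0],[0,0,0],[0,0,0],[0,0,0]],"jaw":[150,150,150,150,150]}'; python3 -m jog '{"travel":[[0,0,0],[0,0,0],[0,0,0],[0,0,0],[0,0,0]],"dr":[[0,0,0],[0,0,0],[0,0,0],[0,0,0],[0,0,0]],"jaw":[150,150,255,255,255]}'; python3 -m jog '{"travel":[[0,0,0],[0,0,0],[0,0,0]],"dr":[[0,0,0],[0,0,0],[0,0,0]],"jaw":[255,255,255]}'
```

```text
time: 11.32
eef_pos: [0.5799, -0.2676, -0.0008]
tcp_rot: [0.629, 0.778, -0.0, -0.001]
contact_force: [-0.7, -0.5, 3.6]
opening: 0.413
time: 11.73
eef_pos: [0.5811, -0.2681, 0.0007]
tcp_rot: [0.628, 0.778, 0.0, 0.0]
contact_force: [-0.5, -0.1, -0.6]
opening: 0.168
time: 11.98
eef_pos: [0.581, -0.2681, 0.0006]
tcp_rot: [0.629, 0.778, 0.0, 0.0]
contact_force: [0.3, -0.2, 0.1]
opening: 0.169
```

```bash
python3 -m jog '{"travel":[[0,0,20],[0,0,35],[0,0,40],[-3,10,40],[-4,30,25]],"dr":[[0,0,0],[0,0,0],[0,0,0],[0,0,0],[0,0,-1]],"jaw":[255,255,255,255,255]}'; python3 -m jog '{"travel":[[-4,38,10],[-4,38,0],[-4,38,0],[-4,38,0],[-4,38,0]],"dr":[[0,0,-1],[0,0,-1],[0,0,-1],[0,0,-1],[0,0,-1]],"jaw":[255,255,255,255,255]}'; python3 -m jog '{"travel":[[-4,38,0],[-4,38,0],[0,28,0],[0,10,0],[0,0,0]],"dr":[[0,0,-1],[0,0,-1],[0,0,-0.8],[0,0,0],[0,0,0]],"jaw":[255,255,255,255,255]}'; python3 - <<'E'
from h import *
np.set_printoptions(precision=4,suppress=True)
im,P=snap("wrist","w4"); print(P[1],yaw())
cv2.imwrite("pics/w4.png",im)
E
```

```text
time: 12.4
eef_pos: [0.5756, -0.2316, 0.1657]
tcp_rot: [0.637, 0.771, 0.0, 0.004]
contact_force: [1.0, 1.1, 0.7]
opening: 0.169
time: 12.82
eef_pos: [0.5532, -0.0363, 0.1706]
tcp_rot: [0.669, 0.743, 0.0, 0.0]
contact_force: [0.9, -0.6, -0.1]
opening: 0.171
time: 13.23
eef_pos: [0.5454, 0.078, 0.1704]
tcp_rot: [0.685, 0.729, -0.0, -0.0]
contact_force: [-0.3, -1.0, -0.2]
opening: 0.172
[0.5454 0.078  0.1704] 3.4614986245166146
```

View pics/w4.png

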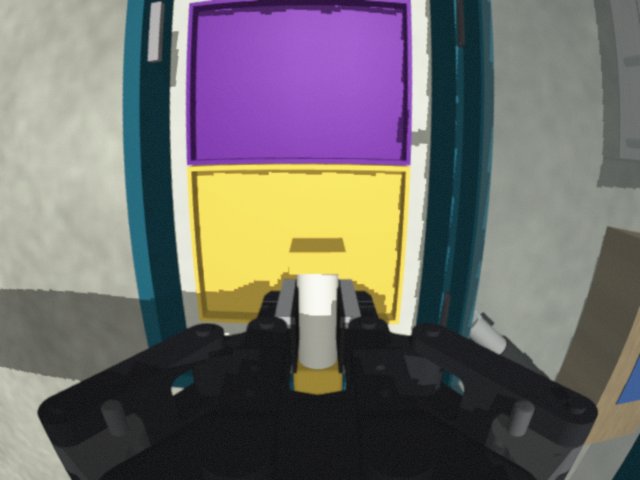

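```bash
python3 - <<'E'
from h import *
np.set_printoptions(precision=4,suppress=True)
P=pose(); X=onz("wrist",[(190,164),(409,164),(200,320),(399,319),(190,5),(409,4)],.071,P); print(X)
d=X[1]-X[0]; print(np.degrees(np.arctan2(d[1],d[0])),np.linalg.norm(d),(X[0]+X[1])/2)
E
```

```text
[[0.456  0.1229 0.071 ]
 [0.6029 0.1308 0.071 ]
 [0.4601 0.0065 0.071 ]
 [0.6096 0.0177 0.071 ]
 [0.4485 0.2355 0.071 ]
 [0.5967 0.2419 0.071 ]]
3.074086131882171 0.1470605940416497 [0.5295 0.1268 0.071 ]
```

```bash
python3 -m jog '{"travel":[[0,0,-30],[0,0,-30],[0,0,-25],[0,0,-15],[0,0,-6]],"dr":[[0,0,0],[0,0,0],[0,0,0],[0,0,0],[0,0,0]],"jaw":[255,255,255,255,255]}';  python3 -m jog '{"travel":[[0,0,-3],[0,0,0],[0,0,0],[0,0,0],[0,0,0]],"dr":[[0,0,0],[0,0,0],[0,0,0],[0,0,0],[0,0,0]],"jaw":[255,255,160,160,160]}'; python3 -m jog '{"travel":[[0,0,10],[0,0,30],[0,0,40],[0,-20,40],[-3,-38,20]],"dr":[[0,0,0],[0,0,0],[0,0,0],[0,0,0],[0,0,0]],"jaw":[160,160,160,160,160]}'
```

```text
time: 13.7
eef_pos: [0.5439, 0.0741, 0.0611]
tcp_rot: [0.687, 0.727, -0.002, -0.002]
contact_force: [-0.4, 0.2, 0.1]
opening: 0.171
time: 14.12
eef_pos: [0.547, 0.0758, 0.063]
tcp_rot: [0.686, 0.727, 0.001, 0.001]
contact_force: [-0.1, -0.4, 0.3]
opening: 0.374
time: 14.53
eef_pos: [0.5455, 0.0223, 0.2051]
tcp_rot: [0.685, 0.729, 0.003, 0.004]
contact_force: [1.5, -1.1, 0.8]
opening: 0.371
```

```bash
python3 -m jog '{"travel":[[-10,-34,0],[-17,-34,-4],[-17,-34,-6],[-17,-34,-6],[-17,-34,-6]],"dr":[[0,0,-3.8],[0,0,-3.8],[0,0,-3.8],[0,0,-3.8],[0,0,-3.8]],"jaw":[130,130,130,130,130]}'; python3 -m jog '{"travel":[[-17,-34,-6],[-17,-34,-8],[-17,-34,-8],[-17,-34,-6],[-14,0,0]],"dr":[[0,0,-3.8],[0,0,-3.8],[0,0,-3.8],[0,0,-3.6],[0,0,0]],"jaw":[130,130,130,130,130]}'; python3 -m jog '{"travel":[[0,0,0],[0,0,0]],"dr":[[0,0,0],[0,0,0]],"jaw":[130,130]}'; cat >> h.py <<'E'
def vial(col,f):
    np.set_printoptions(precision=4,suppress=True)
    im,P=snap("wrist",f); print("tcp",P[1]*1e3,"yaw",yaw())
    B=[(c,s,onz("wrist",c,.016,P)[0]) for c,s in blobs(im,col,60)[0]]
    for c,s,x in B: print(col,c.round(1),s[2:],x)
    for i in range(len(B)):
        for j in range(len(B)):
            d=B[j][2]-B[i][2]; L=np.linalg.norm(d)
            if i!=j and .045<L<.062 and B[i][1][4]<B[j][1][4]:
                g=B[i][2]+d*.463; a=np.degrees(np.arctan2(d[1],d[0])); t=(a+90-yaw()+90)%180-90
                print("L %.4f grip"%L,g[:2],"heading",a.round(1),"move mm",(g-P[1])[:2]*1e3,"turn",t.round(1))
E
python3 -c "
from h import *
vial('yellow','w5')"
```

```text
time: 14.95
eef_pos: [0.4644, -0.1508, 0.1776]
tcp_rot: [0.798, 0.603, 0.001, 0.001]
contact_force: [0.8, -0.6, -0.9]
opening: 0.492
time: 15.37
eef_pos: [0.3818, -0.2901, 0.149]
tcp_rot: [0.87, 0.492, -0.0, 0.002]
contact_force: [-0.2, -0.4, 0.1]
opening: 0.489
time: 15.53
eef_pos: [0.3829, -0.2858, 0.149]
tcp_rot: [0.869, 0.494, 0.0, 0.001]
contact_force: [0.3, 0.6, 0.7]
opening: 0.488
tcp [ 382.903  -285.757   148.9913] yaw -30.679062018096676
yellow [328.1 184.5] [ 27  14 338] [ 0.406  -0.2623  0.016 ]
yellow [328.4 254.7] [ 26  24 513] [ 0.3785 -0.3097  0.016 ]
L 0.0549 grip [ 0.3932 -0.2842] heading -120.1 move mm [10.3462  1.5272] turn 0.6
```

```bash
python3 -m jog '{"travel":[[5,1.5,-36],[5.5,0,-36],[0,0,-30],[0,0,-22],[0,0,-12]],"dr":[[0,0,0.6],[0,0,0],[0,0,0],[0,0,0],[0,0,0]],"jaw":[130,130,130,130,130]}'; python3 -m jog '{"travel":[[0,0,-7],[0,0,-3],[0,0,-1],[0,0,0],[0,0,0]],"dr":[[0,0,0],[0,0,0],[0,0,0],[0,0,0],[0,0,0]],"jaw":[130,130,130,130,255]}'; python3 -m jog '{"travel":[[0,0,0],[0,0,0],[0,0,0],[0,0,0]],"dr":[[0,0,0],[0,0,0],[0,0,0],[0,0,0]],"jaw":[255,255,255,255]}'
```

```text
time: 16.0
eef_pos: [0.3934, -0.2813, 0.0095]
tcp_rot: [0.866, 0.501, -0.0, -0.002]
contact_force: [0.2, 0.8, -0.6]
opening: 0.489
time: 16.42
eef_pos: [0.3944, -0.2845, 0.0024]
tcp_rot: [0.866, 0.5, 0.0, 0.001]
contact_force: [0.0, -1.0, 0.5]
opening: 0.362
time: 16.75
eef_pos: [0.3943, -0.2847, 0.0023]
tcp_rot: [0.866, 0.499, 0.0, 0.001]
contact_force: [-0.3, 1.4, 5.9]
opening: 0.166
```

```bash
python3 -m jog '{"travel":[[0,0,20],[0,0,35],[0,0,40],[5,15,40],[10,35,25]],"dr":[[0,0,0],[0,0,0],[0,0,0],[0,0,0],[0,0,3.5]],"jaw":[255,255,255,255,255]}'; python3 -m jog '{"travel":[[10.5,37,8],[11,37,0],[11,37,0],[11,37,0],[11,37,0]],"dr":[[0,0,4],[0,0,4],[0,0,4],[0,0,4],[0,0,4]],"jaw":[255,255,255,255,255]}'; python3 -m jog '{"travel":[[11,37,0],[11,37,0],[8,30,0],[3,18,0],[0,0,0]],"dr":[[0,0,4],[0,0,4],[0,0,2],[0,0,0],[0,0,0]],"jaw":[255,255,255,255,255]}'; python3 -c "
from h import *
print(pose()[1],yaw())"
```

```text
time: 17.17
eef_pos: [0.4089, -0.2396, 0.1633]
tcp_rot: [0.852, 0.524, 0.001, 0.004]
contact_force: [1.7, -0.7, 0.8]
opening: 0.168
time: 17.58
eef_pos: [0.4621, -0.0496, 0.1664]
tcp_rot: [0.746, 0.666, 0.0, 0.0]
contact_force: [0.9, 0.8, -0.2]
opening: 0.167
time: 18.0
eef_pos: [0.4951, 0.0736, 0.1661]
tcp_rot: [0.684, 0.729, 0.0, -0.001]
contact_force: [-1.2, 0.3, 0.0]
opening: 0.167
[0.49511281 0.07362079 0.16607472] 3.660564270718761
```

```bash
python3 -m jog '{"travel":[[0,0,-30],[0,0,-30],[0,0,-22],[0,0,-13],[0,0,-6]],"dr":[[0,0,0],[0,0,0],[0,0,0],[0,0,0],[0,0,0]],"jaw":[255,255,255,255,255]}';  python3 -m jog '{"travel":[[0,0,-3],[0,0,0],[0,0,0],[0,0,0],[0,0,0]],"dr":[[0,0,0],[0,0,0],[0,0,0],[0,0,0],[0,0,0]],"jaw":[255,255,160,160,160]}'; python3 -m jog '{"travel":[[0,0,10],[0,0,30],[0,0,40],[4,-20,40],[5,-38,20]],"dr":[[0,0,0],[0,0,0],[0,0,0],[0,0,0],[0,0,0]],"jaw":[160,160,160,160,160]}'; python3 - <<'E'
from h import *
np.set_printoptions(precision=4,suppress=True)
im,P=snap("top","t6")
for col in ("purple","yellow","orange"):
    for c,s in blobs(im,col,8)[0]: 
        if c[0]>360 and c[1]>150: print(col,c.round(1),s,onz("top",c,.018)[0])
E
```

```text
time: 18.42
eef_pos: [0.4929, 0.0699, 0.0625]
tcp_rot: [0.686, 0.728, -0.002, -0.002]
contact_force: [-0.3, 0.0, -0.9]
opening: 0.167
time: 18.83
eef_pos: [0.4962, 0.0705, 0.0637]
tcp_rot: [0.686, 0.728, 0.001, 0.001]
contact_force: [-0.1, -0.6, 0.3]
opening: 0.375
time: 19.25
eef_pos: [0.5058, 0.017, 0.2054]
tcp_rot: [0.684, 0.73, 0.003, 0.003]
contact_force: [2.0, 0.2, -0.5]
opening: 0.374
purple [460.7 201.8] [457 201   8   3  15] [ 0.6092 -0.3803  0.018 ]
purple [459.4 226.7] [455 221  10  13  82] [ 0.5463 -0.3728  0.018 ]
purple [466.9 251.9] [463 250   8   4  17] [ 0.4829 -0.3873  0.018 ]
orange [439.8 178.5] [427 173  25  11 111] [ 0.6707 -0.3319  0.018 ]
```

```bash
python3 -m jog '{"travel":[[4,-28,0],[4,-28,0],[4,-28,0],[4,-28,0],[4,-28,0]],"dr":[[0,0,-6.9],[0,0,-6.9],[0,0,-6.9],[0,0,-6.9],[0,0,-6.9]],"jaw":[130,130,130,130,130]}'; python3 -m jog '{"travel":[[4,-28,-5],[4,-28,-5],[4,-28,-5],[4,-28,-5],[4,-28,-5]],"dr":[[0,0,-6.9],[0,0,-6.9],[0,0,-6.9],[0,0,-6.9],[0,0,-6.9]],"jaw":[130,130,130,130,130]}'; python3 -m jog '{"travel":[[4,-28,-5],[4,-28,-5],[4,-28,-5],[4,-20,-5],[0,0,0]],"dr":[[0,0,-6.9],[0,0,-6.9],[0,0,-6.9],[0,0,-6.9],[0,0,0]],"jaw":[130,130,130,130,130]}';python3 -m jog '{"travel":[[0,0,0],[0,0,0]],"dr":[[0,0,0],[0,0,0]],"jaw":[130,130]}'; python3 -c "
from h import *
vial('purple','w7')"
```

```text
time: 19.72
eef_pos: [0.5239, -0.1259, 0.1999]
tcp_rot: [0.872, 0.489, 0.0, 0.001]
contact_force: [0.5, -0.2, 0.7]
opening: 0.489
time: 20.13
eef_pos: [0.5439, -0.266, 0.1745]
tcp_rot: [0.978, 0.208, 0.0, 0.0]
contact_force: [0.2, -0.3, -0.4]
opening: 0.489
time: 20.55
eef_pos: [0.5594, -0.3722, 0.1534]
tcp_rot: [1.0, -0.031, -0.0, 0.001]
contact_force: [-0.5, 0.5, -0.6]
opening: 0.489
time: 20.72
eef_pos: [0.5598, -0.3679, 0.1542]
tcp_rot: [1.0, -0.027, -0.0, -0.0]
contact_force: [-0.3, 0.0, 0.1]
opening: 0.491
tcp [ 559.7812 -367.92    154.2146] yaw -93.07429688975668
purple [330.2 159.3] [ 28  14 281] [ 0.6096 -0.3804  0.016 ]
purple [325.1 240.8] [  32   48 1022] [ 0.5462 -0.3733  0.016 ]
purple [345.7 312.2] [ 24  23 233] [ 0.4828 -0.3878  0.016 ]
```

View pics/w7.png

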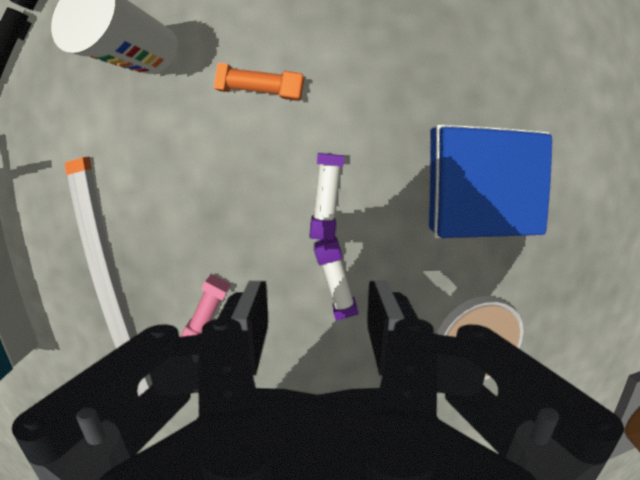

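```bash
python3 - <<'E'
from h import *
np.set_printoptions(precision=4,suppress=True)
P=pose()
for f,c in (((330.2,159.3),(322.5,228)),((345.7,312.2),(328,250))):
    a,b=onz("wrist",[f,c],.016,P); d=b-a; g=a+d*.463; h=np.degrees(np.arctan2(d[1],d[0]))
    print(a,b,np.linalg.norm(d),"heading",h,"grip",g,"move",(g-P[1])*1e3,"turn",(h+90-yaw()+90)%180-90)
E
```

```text
[ 0.6098 -0.3801  0.016 ] [ 0.5568 -0.3715  0.016 ] 0.05371977839577403 heading 170.8463182562069 grip [ 0.5852 -0.3761  0.016 ] move [  25.3219   -8.5461 -138.4277] turn -6.079384854036391
[ 0.4829 -0.3875  0.016 ] [ 0.5386 -0.375   0.016 ] 0.057109264691122416 heading 12.641455425810125 grip [ 0.5087 -0.3817  0.016 ] move [ -51.2313  -14.1265 -138.4277] turn 15.715752315566817
```

```bash
python3 -m jog '{"travel":[[12.5,-4.3,-36],[12.5,-4.2,-36],[0,0,-32],[0,0,-24],[0,0,-13]],"dr":[[0,0,-3],[0,0,-3],[0,0,0],[0,0,0],[0,0,0]],"jaw":[130,130,130,130,130]}'; python3 -m jog '{"travel":[[0,0,-7],[0,0,-3],[0,0,-1],[0,0,0],[0,0,0]],"dr":[[0,0,0],[0,0,0],[0,0,0],[0,0,0],[0,0,0]],"jaw":[130,130,130,130,255]}'; python3 -m jog '{"travel":[[0,0,0],[0,0,0],[0,0,0],[0,0,0]],"dr":[[0,0,0],[0,0,0],[0,0,0],[0,0,0]],"jaw":[255,255,255,255]}'
```

```text
time: 21.18
eef_pos: [0.5833, -0.374, 0.009]
tcp_rot: [0.997, -0.079, -0.002, -0.002]
contact_force: [-0.8, 0.6, -0.3]
opening: 0.493
time: 21.6
eef_pos: [0.5859, -0.3779, 0.0041]
tcp_rot: [0.997, -0.08, 0.001, 0.001]
contact_force: [-0.1, 0.2, 0.1]
opening: 0.362
time: 21.93
eef_pos: [0.5857, -0.3779, 0.0038]
tcp_rot: [0.997, -0.08, 0.001, 0.001]
contact_force: [-0.5, 0.4, 6.7]
opening: 0.169
```

```bash
python3 -m jog '{"travel":[[0,0,20],[0,0,35],[0,0,40],[-3,15,40],[-4,35,25]],"dr":[[0,0,0],[0,0,0],[0,0,0],[0,0,4],[0,0,6.5]],"jaw":[255,255,255,255,255]}'; python3 -m jog '{"travel":[[-4,37,7],[-4,38,0],[-4,38,0],[-4,38,0],[-4,38,0]],"dr":[[0,0,6.5],[0,0,7],[0,0,7],[0,0,7],[0,0,7]],"jaw":[255,255,255,255,255]}'; python3 -m jog '{"travel":[[-4,38,0],[-4,38,0],[-4,38,0],[-4,38,0],[-4,38,0]],"dr":[[0,0,7],[0,0,7],[0,0,7],[0,0,7],[0,0,7]],"jaw":[255,255,255,255,255]}'; python3 -m jog '{"travel":[[-4,38,0],[-4,38,0],[-4,38,0],[0,20,0],[0,8,0]],"dr":[[0,0,7],[0,0,7],[0,0,7],[0,0,1],[0,0,0]],"jaw":[255,255,255,255,255]}'; python3 -m jog '{"travel":[[0,0,0],[0,0,0]],"dr":[[0,0,0],[0,0,0]],"jaw":[255,255]}';  python3 -c "
from h import *
print(pose()[1],yaw())"
```

```text
time: 22.35
eef_pos: [0.5792, -0.3327, 0.165]
tcp_rot: [1.0, 0.012, 0.003, 0.003]
contact_force: [1.6, -0.6, 2.4]
opening: 0.165
time: 22.77
eef_pos: [0.5572, -0.1379, 0.1666]
tcp_rot: [0.951, 0.31, -0.0, -0.0]
contact_force: [0.6, 0.7, 0.8]
opening: 0.167
time: 23.18
eef_pos: [0.5371, 0.052, 0.1666]
tcp_rot: [0.813, 0.582, -0.0, -0.0]
contact_force: [0.5, 0.1, -0.4]
opening: 0.167
time: 23.6
eef_pos: [0.525, 0.1952, 0.1665]
tcp_rot: [0.688, 0.726, -0.0, -0.0]
contact_force: [0.0, -0.8, -1.6]
opening: 0.167
time: 23.77
eef_pos: [0.5259, 0.1918, 0.1665]
tcp_rot: [0.69, 0.724, -0.0, 0.0]
contact_force: [0.6, -0.1, -0.2]
opening: 0.165
[0.52588608 0.1918247  0.16650494] 2.817603044526639
```

```bash
python3 -m jog '{"travel":[[7,-1,-30],[0,0,-30],[0,0,-22],[0,0,-13],[0,0,-6]],"dr":[[0,0,0.5],[0,0,0],[0,0,0],[0,0,0],[0,0,0]],"jaw":[255,255,255,255,255]}';  python3 -m jog '{"travel":[[0,0,-2],[0,0,0],[0,0,0],[0,0,0],[0,0,0]],"dr":[[0,0,0],[0,0,0],[0,0,0],[0,0,0],[0,0,0]],"jaw":[255,255,165,165,165]}'; python3 -m jog '{"travel":[[0,0,10],[0,0,30],[0,0,40],[0,-20,40],[0,-38,20]],"dr":[[0,0,0],[0,0,0],[0,0,0],[0,0,-5],[0,0,-6.9]],"jaw":[165,165,165,165,165]}'; python3 -m jog '{"travel":[[-2,-38,0],[-2,-38,0],[-2,-38,0],[-2,-38,0],[-2,-38,0]],"dr":[[0,0,-6.9],[0,0,-6.9],[0,0,-6.9],[0,0,-6.9],[0,0,-6.9]],"jaw":[130,130,130,130,130]}'; python3 -m jog '{"travel":[[-2,-38,-8],[-2,-38,-8],[-2,-38,-8],[-2,-38,-8],[-2,-38,-8]],"dr":[[0,0,-6.9],[0,0,-6.9],[0,0,-6.9],[0,0,-6.9],[0,0,0]],"jaw":[130,130,130,130,130]}'; python3 -m jog '{"travel":[[-2,-38,0],[-2,-38,0],[-2,-38,0],[0,-15,0],[0,0,0]],"dr":[[0,0,-3],[0,0,-3],[0,0,0],[0,0,0],[0,0,0]],"jaw":[130,130,130,130,130]}';  python3 -m jog '{"travel":[[0,0,0]],"dr":[[0,0,0]],"jaw":[130]}'; python3 -c "
from h import *
vial('purple','w8'); vial('yellow','w8')"
```

```text
time: 24.18
eef_pos: [0.5317, 0.1895, 0.0632]
tcp_rot: [0.687, 0.726, -0.002, -0.001]
contact_force: [0.3, -0.5, 0.2]
opening: 0.166
time: 24.6
eef_pos: [0.5341, 0.1915, 0.0654]
tcp_rot: [0.686, 0.727, 0.001, 0.001]
contact_force: [-0.2, 0.3, 1.4]
opening: 0.35
time: 25.02
eef_pos: [0.5352, 0.138, 0.2075]
tcp_rot: [0.758, 0.652, 0.004, 0.002]
contact_force: [1.9, -1.0, -0.3]
opening: 0.353
time: 25.43
eef_pos: [0.5229, -0.0558, 0.2022]
tcp_rot: [0.918, 0.396, 0.001, 0.001]
contact_force: [0.9, 0.5, -0.1]
opening: 0.492
time: 25.85
eef_pos: [0.5129, -0.2461, 0.1618]
tcp_rot: [0.986, 0.166, 0.001, 0.001]
contact_force: [1.4, 1.5, 1.4]
opening: 0.489
time: 26.27
eef_pos: [0.5068, -0.3769, 0.1619]
tcp_rot: [0.993, 0.114, 0.001, 0.001]
contact_force: [-0.7, 0.5, 0.5]
opening: 0.489
time: 26.35
eef_pos: [0.507, -0.3733, 0.1611]
tcp_rot: [0.993, 0.115, 0.0, -0.0]
contact_force: [-0.2, 0.0, 0.3]
opening: 0.492
tcp [ 507.0137 -373.3426  161.1406] yaw -76.66804207189332
purple [327.8 190.2] [ 26  22 519] [ 0.5341 -0.3753  0.016 ]
purple [326.8 257.6] [ 24  13 231] [ 0.4802 -0.3875  0.016 ]
L 0.0553 grip [ 0.5052 -0.3819] heading 12.8 move mm [-1.8369 -8.5159] turn -0.5
tcp [ 507.1277 -372.2594  160.8791] yaw -76.61190539484764
```

```bash
python3 -m jog '{"travel":[[-2,-5,-36],[0,-4,-36],[0,0,-34],[0,0,-27],[0,0,-14]],"dr":[[0,0,-0.5],[0,0,0],[0,0,0],[0,0,0],[0,0,0]],"jaw":[130,130,130,130,130]}'; python3 -m jog '{"travel":[[0,0,-7],[0,0,-4],[0,0,-1],[0,0,0],[0,0,0]],"dr":[[0,0,0],[0,0,0],[0,0,0],[0,0,0],[0,0,0]],"jaw":[130,130,130,130,255]}'; python3 -m jog '{"travel":[[0,0,0],[0,0,0],[0,0,0],[0,0,0]],"dr":[[0,0,0],[0,0,0],[0,0,0],[0,0,0]],"jaw":[255,255,255,255]}'
```

```text
time: 26.87
eef_pos: [0.5035, -0.3781, 0.0095]
tcp_rot: [0.994, 0.113, -0.002, -0.003]
contact_force: [-0.7, 0.7, -0.4]
opening: 0.487
time: 27.28
eef_pos: [0.5062, -0.3832, 0.0037]
tcp_rot: [0.994, 0.112, 0.001, 0.001]
contact_force: [0.1, -0.5, -0.7]
opening: 0.362
time: 27.62
eef_pos: [0.5059, -0.3832, 0.0034]
tcp_rot: [0.994, 0.112, 0.001, 0.001]
contact_force: [-0.3, 2.0, 5.7]
opening: 0.165
```

```bash
python3 -m jog '{"travel":[[0,0,20],[0,0,35],[0,0,40],[0,15,40],[-1,35,25]],"dr":[[0,0,0],[0,0,0],[0,0,0],[0,0,4],[0,0,5]],"jaw":[255,255,255,255,255]}'; python3 -m jog '{"travel":[[-1,37,7],[-1,38,0],[-1,38,0],[-1,38,0],[-1,38,0]],"dr":[[0,0,5],[0,0,6],[0,0,6],[0,0,6],[0,0,6]],"jaw":[255,255,255,255,255]}'; python3 -m jog '{"travel":[[-1,38,0],[-1,38,0],[-1,38,0],[-1,38,0],[-1,38,0]],"dr":[[0,0,6],[0,0,6],[0,0,6],[0,0,6],[0,0,6]],"jaw":[255,255,255,255,255]}'; python3 -m jog '{"travel":[[-1,38,0],[-1,38,0],[0,35,0],[0,14,0],[0,6,0]],"dr":[[0,0,6],[0,0,6],[0,0,0.5],[0,0,0],[0,0,0]],"jaw":[255,255,255,255,255]}'; python3 -m jog '{"travel":[[0,0,0],[0,0,0]],"dr":[[0,0,0],[0,0,0]],"jaw":[255,255]}';  python3 -c "
from h import *
print(pose()[1],yaw())"
```

```text
time: 28.03
eef_pos: [0.5053, -0.3376, 0.165]
tcp_rot: [0.982, 0.189, 0.002, 0.004]
contact_force: [0.5, 0.2, 1.5]
opening: 0.165
time: 28.45
eef_pos: [0.4984, -0.1429, 0.1666]
tcp_rot: [0.902, 0.431, 0.0, -0.0]
contact_force: [0.6, -0.0, 0.1]
opening: 0.167
time: 28.87
eef_pos: [0.4933, 0.047, 0.1667]
tcp_rot: [0.76, 0.65, 0.0, 0.0]
contact_force: [0.8, 0.2, -0.3]
opening: 0.17
time: 29.28
eef_pos: [0.4913, 0.1786, 0.1665]
tcp_rot: [0.685, 0.728, -0.0, -0.0]
contact_force: [0.8, -0.8, 0.0]
opening: 0.167
time: 29.45
eef_pos: [0.4919, 0.1758, 0.1665]
tcp_rot: [0.686, 0.727, -0.0, 0.0]
contact_force: [-0.2, 0.5, -0.3]
opening: 0.165
[0.4919016  0.1757836  0.16649685] 3.323022800925949
```

Move on: lower it in, release, back off and look at all four in the trays.

```bash
python3 -m jog '{"travel":[[-6,3,-30],[0,0,-30],[0,0,-22],[0,0,-13],[0,0,-6]],"dr":[[0,0,0],[0,0,0],[0,0,0],[0,0,0],[0,0,0]],"jaw":[255,255,255,255,255]}';  python3 -m jog '{"travel":[[0,0,-2],[0,0,0],[0,0,0],[0,0,0],[0,0,0]],"dr":[[0,0,0],[0,0,0],[0,0,0],[0,0,0],[0,0,0]],"jaw":[255,255,175,175,175]}'; python3 -m jog '{"travel":[[0,0,10],[0,0,30],[0,0,40],[0,-20,40],[0,-38,20]],"dr":[[0,0,0],[0,0,0],[0,0,0],[0,0,0],[0,0,0]],"jaw":[175,175,175,175,175]}'; python3 -m jog '{"travel":[[0,-38,0],[0,-38,0],[0,-38,0],[0,-38,0],[0,-38,0]],"dr":[[0,0,7],[0,0,7],[0,0,7],[0,0,7],[0,0,7]],"jaw":[130,130,130,130,130]}';  python3 -m jog '{"travel":[[-4,-38,0],[-4,-38,0],[-4,-38,0],[0,-10,0],[0,0,0]],"dr":[[0,0,7],[0,0,7],[0,0,7],[0,0,7],[0,0,7]],"jaw":[130,130,130,130,130]}'; python3 - <<'E'
from h import *
np.set_printoptions(precision=4,suppress=True)
im,P=snap("top","t9"); w,P=snap("wrist","w9"); print(P[1],yaw())
for col in ("orange","purple","yellow"):
    for c,s in blobs(im,col,6)[0]:
        if c[1]>150: print(col,c.round(1),s,onz("top",c,.012)[0])
for c,s in blobs(w,"orange",60)[0]: print("w",c.round(1),s,onz("wrist",c,.012,P)[0])
a=cv2.resize(im[170:310,170:450],None,fx=2.8,fy=2.8,interpolation=2); cv2.imwrite("pics/c9.png",a)
E
```

```text
time: 29.87
eef_pos: [0.4844, 0.1774, 0.0631]
tcp_rot: [0.687, 0.726, -0.002, -0.001]
contact_force: [-0.7, -0.7, 0.7]
opening: 0.167
time: 30.28
eef_pos: [0.4871, 0.1794, 0.0651]
tcp_rot: [0.686, 0.727, 0.001, 0.001]
contact_force: [0.4, 0.5, -0.4]
opening: 0.311
time: 30.7
eef_pos: [0.4883, 0.1257, 0.2071]
tcp_rot: [0.685, 0.729, 0.004, 0.003]
contact_force: [1.1, -1.0, 0.7]
opening: 0.312
time: 31.12
eef_pos: [0.4866, -0.0516, 0.2021]
tcp_rot: [0.456, 0.89, 0.0, 0.001]
contact_force: [-0.2, 0.1, 0.8]
opening: 0.49
time: 31.53
eef_pos: [0.4758, -0.169, 0.202]
tcp_rot: [0.182, 0.983, -0.001, 0.001]
contact_force: [0.9, -0.1, -0.1]
opening: 0.492
[ 0.4758 -0.1677  0.2018] 68.75260419049185
orange [439.7 178.5] [427 173  25  11 119] [ 0.672  -0.3329  0.012 ]
orange [132.4 274.4] [132 272   2   5   8] [0.4527 0.4429 0.012 ]
orange [132.6 293. ] [131 278   4  31  63] [0.4066 0.4413 0.012 ]
orange [102.  289.8] [101 288   4   4   6] [0.4166 0.5178 0.012 ]
orange [103.3 294. ] [101 291   7   6  11] [0.4062 0.5144 0.012 ]
purple [230.8 237.7] [ 208  208   49   64 2114] [0.5374 0.1971 0.012 ]
yellow [280.5 235.1] [ 255  204   51   64 2516] [0.54   0.0724 0.012 ]
yellow [  3.3 406.2] [  2 404   4   6  19] [0.1438 0.7491 0.012 ]
yellow [  2.4 419.8] [  1 417   4   6  20] [0.1123 0.7493 0.012 ]
yellow [  1.6 433.1] [  0 431   4   5  17] [0.0816 0.7496 0.012 ]
yellow [  1.  446.5] [  0 444   3   6  16] [0.0508 0.7493 0.012 ]
w [266.7 105.6] [254  96  27  21 280] [ 0.3685 -0.1754  0.012 ]
```

View pics/c9.png

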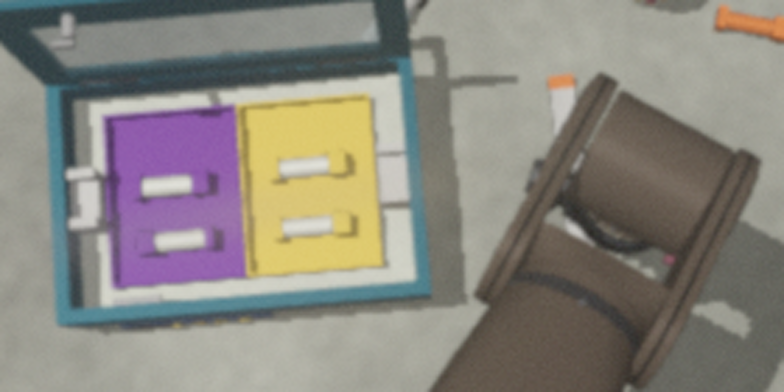

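```bash
python3 - <<'E'
from h import *
np.set_printoptions(precision=4,suppress=True)
X=onz("top",[(370.5,197.1),(383.4,304.3)],.012); d=X[0]-X[1]; print(X,np.linalg.norm(d),X.mean(0),np.degrees(np.arctan2(d[1],d[0])))
for f in ("top0","t9"):
    im=cv2.imread(f"pics/{f}.png"); h=cv2.cvtColor(im,cv2.COLOR_BGR2HSV)
    m=cv2.inRange(h,np.array((3,70,80)),np.array((18,255,255)))
    n,l,s,c=cv2.connectedComponentsWithStats(m)
    for i in range(1,n):
        if s[i][4]>8 and 350<c[i][0]<400 and c[i][1]>180: print(f,c[i],s[i],onz("top",c[i],.012)[0])
P=pose(); im=cv2.imread("pics/w9.png"); h=cv2.cvtColor(im,cv2.COLOR_BGR2HSV)
b,m=blobs(im,"orange",60); cn=max(cv2.findContours(m,0,2)[0],key=cv2.contourArea); bx=cv2.boxPoints(cv2.minAreaRect(cn)); print(bx,onz("wrist",bx,.012,P))
E
```

```text
[[ 0.6297 -0.1563  0.012 ]
 [ 0.361  -0.1766  0.012 ]] 0.2695071263822036 [ 0.4954 -0.1665  0.012 ] 4.3256001819700005
top0 [369.8085 198.617 ] [365 196  11   6  47] [ 0.6259 -0.1544  0.012 ]
top0 [382.7719 301.4912] [378 299  11   6  57] [ 0.3679 -0.1754  0.012 ]
t9 [369.8889 198.6889] [365 196  11   6  45] [ 0.6257 -0.1546  0.012 ]
[[253.4 105.8]
 [275.   95. ]
 [280.2 105.4]
 [258.6 116.2]] [[ 0.3639 -0.1846  0.012 ]
 [ 0.3624 -0.1632  0.012 ]
 [ 0.373  -0.1624  0.012 ]
 [ 0.3745 -0.1838  0.012 ]]
```

```bash
python3 -m jog '{"travel":[[5,0.6,-25],[5,0.6,-25],[5,0.6,-25],[5,0.6,-25],[0,0,0]],"dr":[[0,0,5.3],[0,0,5.3],[0,0,5.3],[0,0,5.3],[0,0,0]],"jaw":[130,130,130,130,130]}' 80; python3 -m jog '{"travel":[[0,0,0],[0,0,0]],"dr":[[0,0,0],[0,0,0]],"jaw":[130,130]}'; python3 - <<'E'
from h import *
np.set_printoptions(precision=4,suppress=True)
im,P=snap("wrist","w10"); print(P[1],yaw())
for c,s in blobs(im,"orange",60)[0]: print("w",c.round(1),s,onz("wrist",c,.012,P)[0])
E
```

```text
time: 32.05
eef_pos: [0.4931, -0.1611, 0.0959]
tcp_rot: [-0.0, 1.0, 0.002, -0.004]
contact_force: [-0.1, 1.0, 0.9]
opening: 0.485
time: 32.22
eef_pos: [0.4966, -0.1636, 0.1022]
tcp_rot: [0.001, 1.0, -0.001, 0.001]
contact_force: [0.1, 0.3, 0.5]
opening: 0.492
[ 0.4966 -0.1636  0.1022] 89.9404308151975
w [298.3  43.5] [281  35  36  19 564] [ 0.3685 -0.1754  0.012 ]
w [165.9 430.2] [154 420  21  20 221] [ 0.676  -0.3028  0.012 ]
```

```bash
python3 -m jog '{"travel":[[0,-2,-28],[0,0,-28],[0,0,-22],[0,0,-12],[0,0,-6]],"dr":[[0,0,2.4],[0,0,2.3],[0,0,0],[0,0,0],[0,0,0]],"jaw":[130,130,130,130,130]}'; python3 -m jog '{"travel":[[0,0,-3],[0,0,0],[0,0,0],[0,0,0],[0,0,0]],"dr":[[0,0,0],[0,0,0],[0,0,0],[0,0,0],[0,0,0]],"jaw":[130,130,255,255,255]}'; python3 -m jog '{"travel":[[0,0,0],[0,0,0],[0,0,0]],"dr":[[0,0,0],[0,0,0],[0,0,0]],"jaw":[255,255,255]}'; python3 -c "
from h import *
print(pose()[1],yaw())"
```

```text
time: 32.68
eef_pos: [0.4957, -0.1656, 0.0042]
tcp_rot: [-0.041, 0.999, 0.0, -0.0]
contact_force: [-0.5, 0.4, -0.6]
opening: 0.492
time: 33.1
eef_pos: [0.497, -0.1662, 0.0034]
tcp_rot: [-0.041, 0.999, -0.001, 0.001]
contact_force: [-1.5, 1.4, 6.4]
opening: 0.228
time: 33.35
eef_pos: [0.497, -0.1662, 0.0034]
tcp_rot: [-0.041, 0.999, -0.001, 0.001]
contact_force: [-1.6, -0.5, 6.4]
opening: 0.225
[ 0.49700002 -0.16620098  0.00336068] 94.74476150081506
```

```bash
python3 -m jog '{"travel":[[0,0,15],[0,0,30],[0,0,38],[0,0,38],[0,0,38]],"dr":[[0,0,0],[0,0,0],[0,0,0],[0,0,0],[0,0,-4]],"jaw":[255,255,255,255,255]}'; python3 -m jog '{"travel":[[0,0,20],[0,0,0],[0,0,0],[0,0,0],[0,0,0]],"dr":[[0,0,-7],[0,0,-7],[0,0,-7],[0,0,-7],[0,0,-7]],"jaw":[255,255,255,255,255]}';  python3 -m jog '{"travel":[[0,0,0],[0,0,0],[4,10,0],[4,20,0],[4,30,0]],"dr":[[0,0,-7],[0,0,-7],[0,0,-7],[0,0,-7],[0,0,-7]],"jaw":[255,255,255,255,255]}'; python3 -m jog '{"travel":[[4,36,0],[4,36,0],[4,36,0],[4,36,0],[4,36,0]],"dr":[[0,0,-7],[0,0,-7],[0,0,-3],[0,0,0],[0,0,0]],"jaw":[255,255,255,255,255]}';  python3 -m jog '{"travel":[[0,30,0],[0,16,0],[0,6,0],[0,0,0],[0,0,0]],"dr":[[0,0,0],[0,0,0],[0,0,0],[0,0,0],[0,0,0]],"jaw":[255,255,255,255,255]}'; python3 - <<'E'
from h import *
np.set_printoptions(precision=4,suppress=True)
im,P=snap("wrist","w11"); print(P[1],yaw())
E
```

```text
time: 33.77
eef_pos: [0.4951, -0.1652, 0.1618]
tcp_rot: [-0.006, 1.0, 0.0, -0.0]
contact_force: [0.5, -0.9, -2.3]
opening: 0.224
time: 34.18
eef_pos: [0.4955, -0.1654, 0.1806]
tcp_rot: [0.297, 0.955, -0.0, 0.0]
contact_force: [-0.4, 0.3, -2.1]
opening: 0.229
time: 34.6
eef_pos: [0.5078, -0.1064, 0.1805]
tcp_rot: [0.572, 0.82, -0.0, 0.0]
contact_force: [-0.5, -0.2, -1.7]
opening: 0.223
time: 35.02
eef_pos: [0.5271, 0.0729, 0.1804]
tcp_rot: [0.68, 0.733, 0.0, 0.0]
contact_force: [-0.3, -0.4, -1.8]
opening: 0.231
time: 35.43
eef_pos: [0.5274, 0.1227, 0.1803]
tcp_rot: [0.679, 0.734, -0.0, 0.0]
contact_force: [0.1, -0.2, -1.9]
opening: 0.227
[0.5274 0.1227 0.1803] 4.335433978739706
```

View pics/w11.png

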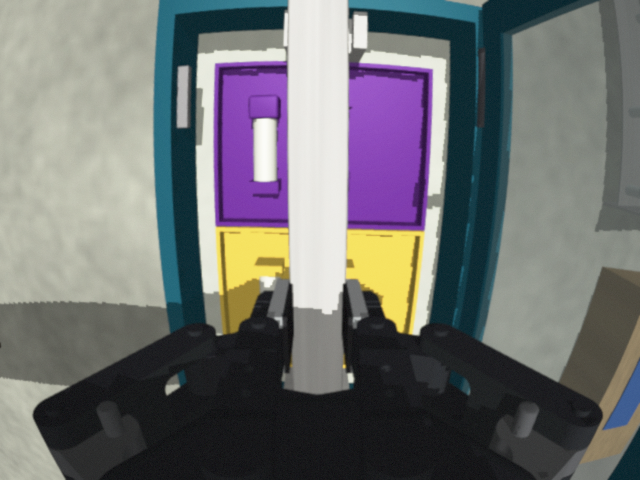

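```bash
python3 - <<'E'
from h import *
np.set_printoptions(precision=4,suppress=True)
im=cv2.imread("pics/w11.png"); P=pose()
X=onz("wrist",[(216,65),(432,70),(217,227),(424,230)],.071,P); print("tray",X)
for i,j in ((0,1),(2,3)): d=X[j]-X[i]; print(np.degrees(np.arctan2(d[1],d[0])),np.linalg.norm(d),(X[i]+X[j])/2)
print("cheeks",onz("wrist",[(352,14),(368,14),(353,46),(368,46),(290,14),(285,14)],.098,P))
g=onz("wrist",[(291,100),(348,100),(289,270),(347,270)],.187,P); print("bar edges",g)
print("wall inner corners",onz("wrist",[(197,33),(449,38)],.105,P))
cv2.imwrite("pics/c11.png",cv2.resize(im[0:110,150:510],None,fx=2.2,fy=2.2*2,interpolation=2))
E
```

```text
tray [[0.4484 0.2369 0.071 ]
 [0.5971 0.2453 0.071 ]
 [0.4548 0.1221 0.071 ]
 [0.6033 0.1311 0.071 ]]
3.250677656592307 0.1489864889929405 [0.5228 0.2411 0.071 ]
3.4823429048097583 0.14883690607913072 [0.529  0.1266 0.071 ]
cheeks [[0.537  0.269  0.098 ]
 [0.5468 0.2702 0.098 ]
 [0.539  0.2477 0.098 ]
 [0.5481 0.2488 0.098 ]
 [0.4994 0.266  0.098 ]
 [0.4963 0.2658 0.098 ]]
bar edges [[0.5113 0.2014 0.187 ]
 [0.532  0.203  0.187 ]
 [0.5147 0.1366 0.187 ]
 [0.5374 0.1383 0.187 ]]
wall inner corners [[0.4441 0.2511 0.105 ]
 [0.5969 0.2603 0.105 ]]
```

View pics/c11.png

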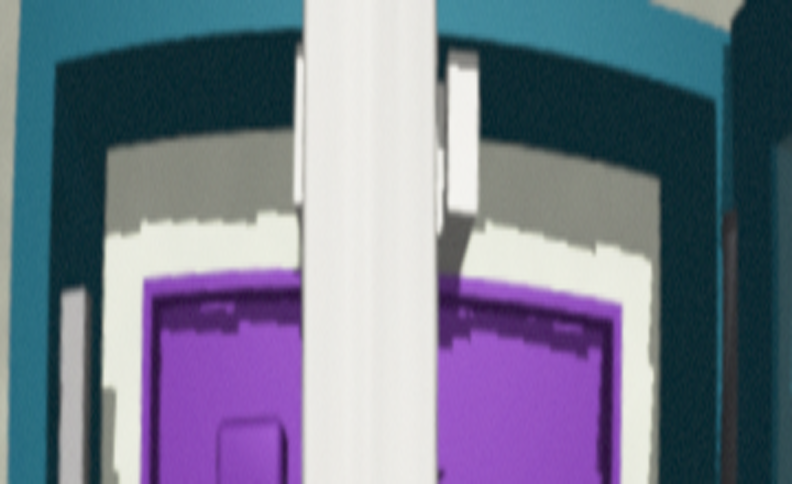

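```bash
python3 -m jog '{"travel":[[1.6,3.5,-20],[0,0,-22],[0,0,-18],[0,0,0],[0,0,0]],"dr":[[0,0,-0.7],[0,0,0],[0,0,0],[0,0,0],[0,0,0]],"jaw":[255,255,255,255,255]}'; python3 - <<'E'
from h import *
np.set_printoptions(precision=4,suppress=True)
im,P=snap("wrist","w12"); print(P[1],yaw())
cv2.imwrite("pics/w12.png",np.vstack([im[:300]]))
E
```

```text
time: 35.9
eef_pos: [0.5284, 0.1254, 0.1195]
tcp_rot: [0.685, 0.729, -0.001, -0.001]
contact_force: [0.0, -0.4, -1.9]
opening: 0.228
[0.5284 0.1254 0.1195] 3.58847210664327
```

View pics/w12.png

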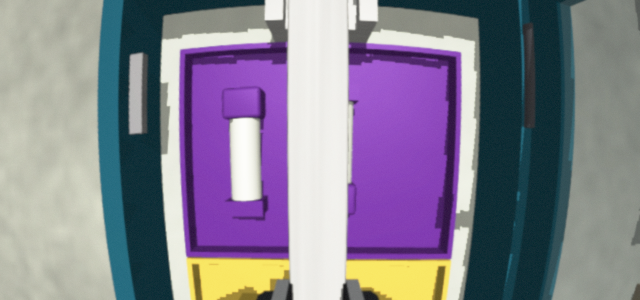

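```bash
python3 -m jog '{"travel":[[0,1,-12],[0,0,-10],[0,0,-7],[0,0,-3],[0,0,0]],"dr":[[0,0,-0.2],[0,0,0],[0,0,0],[0,0,0],[0,0,0]],"jaw":[255,255,255,255,255]}'; python3 -m jog '{"travel":[[0,0,-1],[0,0,0],[0,0,0]],"dr":[[0,0,0],[0,0,0],[0,0,0]],"jaw":[255,255,255]}'
```

```text
time: 36.37
eef_pos: [0.5282, 0.1277, 0.0871]
tcp_rot: [0.685, 0.728, -0.001, -0.001]
contact_force: [1.0, -0.7, -1.9]
opening: 0.232
time: 36.62
eef_pos: [0.5295, 0.1277, 0.0879]
tcp_rot: [0.685, 0.728, 0.0, 0.0]
contact_force: [-0.9, -0.1, -2.2]
opening: 0.225
```

```bash
python3 -m jog '{"travel":[[0,0,-1],[0,0,-0.7],[0,0,0],[0,0,0]],"dr":[[0,0,0],[0,0,0],[0,0,0],[0,0,0]],"jaw":[255,255,255,255]}'; python3 -m jog '{"travel":[[0,0,0],[0,0,0],[0,0,0],[0,0,0]],"dr":[[0,0,0],[0,0,0],[0,0,0],[0,0,0]],"jaw":[165,165,165,165]}'; python3 -m jog '{"travel":[[0,0,10],[0,0,25],[0,0,35],[0,0,40],[0,0,40]],"dr":[[0,0,0],[0,0,0],[0,0,0],[0,0,0],[0,0,0]],"jaw":[165,165,165,165,165]}'; python3 -m jog '{"travel":[[-2,-35,10],[-4,-40,0],[-4,-40,0],[-4,-40,0],[-4,-40,0]],"dr":[[0,0,0],[0,0,0],[0,0,0],[0,0,0],[0,0,0]],"jaw":[165,165,165,165,165]}';  python3 -m jog '{"travel":[[0,-40,0],[0,-40,0],[0,-20,0],[0,0,0],[0,0,0]],"dr":[[0,0,0],[0,0,0],[0,0,0],[0,0,0],[0,0,0]],"jaw":[165,165,165,165,165]}'; python3 - <<'E'
from h import *
a,_=snap("top","t13"); b,_=snap("scene","s13")
cv2.imwrite("pics/c13.png",np.vstack([cv2.resize(a[150:300,170:350],(640,300),interpolation=2),cv2.resize(b[190:310,285:465],(640,300),interpolation=2)]))
E
```

```text
time: 36.95
eef_pos: [0.5295, 0.1277, 0.0864]
tcp_rot: [0.685, 0.728, 0.0, 0.0]
contact_force: [-1.1, 0.6, 1.5]
opening: 0.223
time: 37.28
eef_pos: [0.5292, 0.1277, 0.0858]
tcp_rot: [0.685, 0.728, 0.0, 0.0]
contact_force: [0.0, -0.0, 0.3]
opening: 0.352
time: 37.7
eef_pos: [0.5285, 0.1277, 0.2375]
tcp_rot: [0.685, 0.728, -0.0, -0.0]
contact_force: [1.3, -1.1, -0.2]
opening: 0.35
time: 38.12
eef_pos: [0.5107, -0.0688, 0.247]
tcp_rot: [0.685, 0.728, 0.0, 0.001]
contact_force: [0.5, -0.4, 0.8]
opening: 0.354
time: 38.53
eef_pos: [0.511, -0.1681, 0.2463]
tcp_rot: [0.686, 0.727, 0.0, -0.0]
contact_force: [0.1, 0.7, -0.5]
opening: 0.353
```

View pics/c13.png

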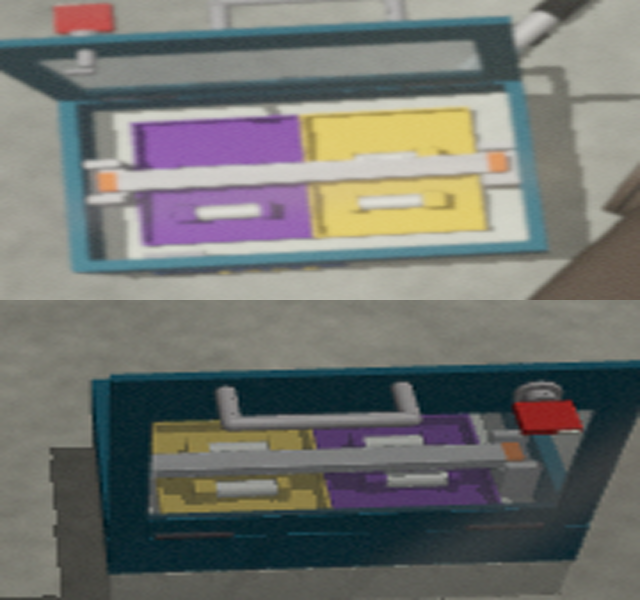

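```bash
python3 - <<'E'
from h import *
np.set_printoptions(precision=4,suppress=True)
k=180/640
def tri(a,b):
    (o1,d1),(o2,d2)=ray("top",a),ray("scene",b); d1,d2=d1[0]/np.linalg.norm(d1),d2[0]/np.linalg.norm(d2)
    s=np.linalg.lstsq(np.c_[d1,-d2],o2-o1,rcond=None)[0]; p,q=o1+d1*s[0],o2+d2*s[1]; return (p+q)/2,np.linalg.norm(p-q)
print("corner",tri((170+515*k,160),(285+110*k,190+75*.4)))
E1=tri((170+107*k,150+180*.5),(285+513*k,190+152*.4)); print("bar left end",E1)
X=onz("top",[(170+107*k,150+180*.5),(170+498*k,150+161*.5)],.095); print(X,X.mean(0))
print(get_state()["contact_force"],get_state()["time"])
im=cv2.imread("pics/t13.png"); 
for col in("purple","yellow","orange","pink"):
    print(col,[(c.round(0).tolist(),s[4]) for c,s in blobs(im,col,8)[0] if c[0]>340])
E
```

```text
corner (array([ 0.6439, -0.0223,  0.3115]), np.float64(0.004924325953448151))
bar left end (array([0.5227, 0.257 , 0.0899]), np.float64(0.002217478998791923))
[[ 0.5218  0.2546  0.095 ]
 [ 0.5363 -0.0046  0.095 ]] [0.5291 0.125  0.095 ]
[ 0.1098 -0.0795 -0.1208] 38.6333
purple []
yellow []
orange [([440.0, 179.0], np.int32(123))]
pink []
```

```bash
python3 -c "
from plant import *
print(sign_off())"
```

```text
the job is handed in; nothing more can be done
None
```

The job is done and handed in at about 38.6 s on the robot's clock, well under the 210 s limit.

- **Key and panel:** I turned the red key clockwise to its stop, where the wrist torque rose to 1.3 N m. I then swung the panel up by its handle and left it open.
- **Vials:** Four were lying loose, two yellow and two purple. I laid each flat in the tray of its colour and left the orange and pink look-alikes alone.
- **Bar:** I laid it across the two ledges last, after all the vials were in.

**Last checks:**
- **Panel:** its top corner measures 312 mm high, about 2° past upright. The two camera rays missed each other by 5 mm there, so the angle is approximate.
- **Bar:** it lies between the cheeks at both ends, centred within about 2 mm of the seat. Its left end measured 90 mm high against the expected 95 mm for the top face, which is within measuring error.
- **Vials:** in the last pictures all four are in the right trays.
- **Robot:** it stood clear, touching nothing.
- **Pink look-alike:** it was hidden behind the arm in the last top picture, so I did not re-check it. The orange one had not moved.

On the first yellow vial I closed the gripper too high at first, so I opened it, went lower and gripped again. I noticed neither a knocked object nor a slackened grip.

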